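# Fit and clamp the plug-in links

### The arm

A 7-joint arm with a two-finger parallel gripper is mounted at the origin on the work surface. World frame = base frame: x ahead of the robot, y to its left, z up, the work surface at z = 0. Lengths are in m, angles in rad, forces in N, time in s.
With the tool pointing down it reaches from about 0.425 to 0.925 m from the base axis. Payload 6.8 kg.
Tool frame: the origin (TCP) lies between the finger pads; the fingertips stand 17 mm ahead of it and the grasp point (between the pads) lies 2 mm behind it; z points along the fingers, y is the direction in which the jaws open and shut (so a half turn about z gives the same grasp; the last joint's range is limited). The gripper opens to 85 mm and grips with 20 to 120 N. Pads are 22 mm wide; open, the fingers measure 114 mm over their backs; the gripper's body (76 mm by 85 mm) begins 54 mm behind the grasp point. The pads swing forward as they close: fully open they stand 13 mm farther back than shut.
Start: joints at [-1.246, 0.477, 0.022, 1.555, -0.011, 1.109, -0.083], TCP at [0.283, 0.613, 0.248] pointing down, gripper open.
Joint ranges: [-2.96, 2.96], [-0.34, 2.1], [-1.41, 1.46], [0.24, 2.44], [-1.37, 4.51], [0.17, 1.92], [-2.96, 2.96]. Speed limits (rad/s): [2.39, 2.39, 3.14, 3.14, 3.14, 3.14, 3.14].

### API

Orientations are given as a unit quaternion [w, x, y, z].
In Python, from station import bot gives the robot as it stands. The module is installed in compiled form; this text tells all that it offers.
- The arm moves only by the tool carry_out, never from a script. Its argument "moves" is a list of rows, each a list of 3 entries, a list of its own where there are three numbers: the turn, a rotation vector about the tool's x, y, z in degrees, then the shift along the tool's x, y, z in cm, then the finger opening in cm, from 0 to 8.54. A call has 1 to 5 rows; each row is the pose to reach, as a shift and turn from the pose commanded when the call began, along the tool's axes at that moment; what a row does not reach only later rows make up. A row lasts 1/8 s, in which the tool goes at most 62.5 mm and 10.7 degrees, less where a joint would pass 70% of its speed; a pose out of reach is approached as far as the arm can. A call with a gripper value outside its range is refused whole. The fingers move at their own pace and stop on an object; "newtons" is the grip in N (left out, the last holds). Time passes only in rows, so rows that repeat a pose let the fingers close. It gives the time, the measured TCP pose, the force and the opening at its end, in the units of the state.
- bot.get_obs(): the state, without advancing time (a new reading comes with each control period).
- bot.read_camera(name): name is "side" or "top" or "wrist"; returns the picture (480x640x3 uint8, red, green, blue); there is no depth.
- bot.camera_info(name): a dict with "vertical_fov" (degrees; the focal length in pixels is half the picture's height over the tangent of half this angle, whatever the lens; pixels are square), "cx", "cy" (the principal point, pixels), "k1" (the pictures are not rectified: a ray, as slopes to the right and down, at radius r is drawn at 1 + k1 r^2 times it, then the intrinsics apply), "position" and "attitude" of the camera in the world. Camera axes: x right, y up, looking along -z (the intrinsics and any distortion apply to the point x, -y, -z); pixel columns grow to the right and rows downward; lengths in m; the calibration is good to about 2 mm. A picture is of the moment at which its call begins: read the wrist's pose just before it. camera_info takes no time and is no camera call; for the wrist camera it gives the pose at the moment of the call.
- bot.hand_in(): hands the job in, once; it reports no verdict.
Trained networks look in the newest picture that a camera, given by its name, has taken for a name from the list of things; names that differ only in an ending like _2 or _b are one class to them, and where a whole thing is asked for, a point or a joint stands for the part that bears it (a point fixed in the world has none). Each returns a list of dicts, best first, with "score" (0 to 1); they miss things now and then, are a little off and sometimes report something else, mostly with a low value. They report only what shows in the picture. A call takes as long as a camera call. They do not tell look-alikes from the thing itself.
- bot.silhouettes(label, camera): "region" (480x640 bool, what is visible of it) and "location" ([column, row] in pixels, amid what is visible of it).
The state is a dict: "t": time; "q": joint angles; "joint_vel": joint speeds; "joint_torque": joint torques, N m; "eef_pos": TCP position; "tool_rot": TCP orientation; "contact_force": force on the tool from outside, world axes, zero at the start; "torque": the same for the moment, N m; "gripper_width": opening from 0.0 (shut) to 1.0 (fully open).
Only numpy, scipy, OpenCV 4.12 (cv2) and the standard library are available. Lean on these libraries where they do the work, as an engineer would, in place of code of your own. Each camera call takes 0.05 s, during which the arm holds its last target. There are 200 camera calls.

### The job

Move every plug-in link from the wooden rack into the white block on the steel panel, one to a slot (any slots), pushed fully home. Then put the adjustable wrench over the big nut with the nut right inside its jaws, roll its worm until the jaws just fit, and use the wrench, never the fingers, to tighten the nut clockwise right up to its stop. Finally lay the wrench back flat on the rubber mat, and leave the tape, carton and jar where they are.

Things in the scene. Friction and masses are not known exactly. Their poses are not given: they have to be found in the camera images.
- link1_mid (a point): plug-in link 1 (two or three are present; an absent one has no pose): upright flat copper blade 40 mm wide, 6 thick, 34 long, under a grey grip 46 mm wide, 16 thick, 34 tall; 0.12 kg. The point is its centre, on the grip's underside, 34 mm above the blade's foot. x along the width, y across the thickness, z up. Links start standing in the rack; any link fits any slot, either way round
- link2_mid (a point): plug-in link 2, same as link 1
- link3_mid (a point): plug-in link 3, same as link 1
- rack: fixed wooden rack block 176 x 48 x 40 mm with three through slots (47 x 11 mm) in line along its x, 56 mm apart, the middle one at its centre; origin at the centre of its underside, on the bench
- slot1 (a point): mouth centre of a slot in the fixed white block on the panel (block 176 mm along x, 48 along y, 40 tall; top 52 mm above the bench). Slot 47 mm along this point's x, 11 mm along its y, 40 mm deep. A link is home when its grip's underside rests on the block top: the link's point is then at this point
- slot2 (a point): the middle slot, as slot 1
- slot3 (a point): the third slot, as slot 1; the slots are 56 mm apart in line along x
- panel: fixed flat grey steel panel 240 mm (x) x 310 mm (y) x 12 mm on the bench; origin at the centre of its underside. It carries the white block at its -y end (centre line 110 mm from the middle) and the nut at x = +30, y = +50 mm; the rest of its top is flat and free
- nut_center (a point): centre of the steel hex nut, 36 mm across flats (41.6 over corners), 24 mm tall, standing on the panel top, 12 mm below this point; a round stud end stands 10 mm above the nut. Vertical axis. The point turns with the nut: two opposite flats face its +y and -y, the others are at 60 degrees to these
- nut (a joint): angle of the nut in rad, grows when turned clockwise seen from above; it starts at 0.3 to 0.7, stiff (0.35 N m), and meets its hard stop at 1.5: fully tight
- wrench: adjustable wrench, 228 mm long, 18 mm thick, about 0.57 kg, lying flat; origin on its underside, 9 mm below jaws_mid; x points from handle to jaws, z up, y towards the fixed jaw. The handle, 24 mm wide and 18 mm thick, runs from x = -70 to -208 mm. It starts on the mat with the jaws too wide
- jaws_mid (a point): where the nut's centre lies when the wrench fits it, half-way up the wrench (9 mm above its underside); axes as the wrench. The fixed jaw's face is at y = +18 mm, the moving jaw's at y = 18 mm minus the opening; the jaws reach from x = -22 to +21 mm, the throat is at x = -24 mm
- wrench_grip (a point): point on the middle of the handle, half-way up, near the wrench's centre of mass, 90 mm behind jaws_mid (x = -90 mm); axes as jaws_mid
- worm_top (a point): top of the worm, 25 mm above the wrench's underside, 7 above its upper face, 52 behind jaws_mid: a knurled wheel 24 mm in diameter, 24 long, axis along the wrench's y. Press a closed fingertip on its top (about 10 N) and drag level: along the wrench's +x (to the jaws) closes the jaws, along -x opens them, about 1 mm per 6 mm of drag (2 mm per rad); it stays where it is left
- jaw (a joint): travel of the moving jaw in m: the opening between the jaws is 30 mm plus this value, so it reads 0.006 when the jaws touch a 36 mm nut; it starts at 0.015 to 0.021; range 0 to 0.024
- mat: fixed black rubber mat 300 mm (x) x 150 mm (y) x 4 mm; origin at the centre of its underside
- tape: bystander: roll of yellow tape lying flat, 90 mm across, 25 mm tall; origin at its underside
- carton: bystander: small closed carton 70 x 100 x 60 mm; origin at its underside
- jar: bystander: clear jar with white cap, 64 mm across, 90 mm tall; origin at its underside
Not all that is in view belongs to the job. What is shaped like the part that bears link2_mid but purple or red is not meant. Leave any pink look-alike of the part that bears link3_mid alone.

How it is judged:
On the way, in this order (a step that is already met when the one before it is completed fails the run):
1. every link present is fully home in a slot of the white block (((horizontal distance between link1_mid and slot1 below 0.008 m and z of link1_mid in the frame of slot1 below 0.003 m and angle between link1_mid's own z axis and vertical below 0.1 rad) or (horizontal distance between link1_mid and slot2 below 0.008 m and z of link1_mid in the frame of slot2 below 0.003 m and angle between link1_mid's own z axis and vertical below 0.1 rad) or (horizontal distance between link1_mid and slot3 below 0.008 m and z of link1_mid in the frame of slot3 below 0.003 m and angle between link1_mid's own z axis and vertical below 0.1 rad)) and ((horizontal distance between link2_mid and slot1 below 0.008 m and z of link2_mid in the frame of slot1 below 0.003 m and angle between link2_mid's own z axis and vertical below 0.1 rad) or (horizontal distance between link2_mid and slot2 below 0.008 m and z of link2_mid in the frame of slot2 below 0.003 m and angle between link2_mid's own z axis and vertical below 0.1 rad) or (horizontal distance between link2_mid and slot3 below 0.008 m and z of link2_mid in the frame of slot3 below 0.003 m and angle between link2_mid's own z axis and vertical below 0.1 rad)) and ((horizontal distance between link3_mid and slot1 below 0.008 m and z of link3_mid in the frame of slot1 below 0.003 m and angle between link3_mid's own z axis and vertical below 0.1 rad) or (horizontal distance between link3_mid and slot2 below 0.008 m and z of link3_mid in the frame of slot2 below 0.003 m and angle between link3_mid's own z axis and vertical below 0.1 rad) or (horizontal distance between link3_mid and slot3 below 0.008 m and z of link3_mid in the frame of slot3 below 0.003 m and angle between link3_mid's own z axis and vertical below 0.1 rad))), for 0.2 s.
2. the wrench sits over the nut and its jaws are rolled to fit, with less than 2.5 mm of play (horizontal distance between jaws_mid and nut_center below 0.013 m and z of jaws_mid in the frame of nut_center below 0.01 m and angle between jaws_mid's own z axis and vertical below 0.15 rad and value of joint jaw below 0.0085 m), for 0.2 s.
3. the nut is tightened to its stop with the jaws fitted to it (value of joint nut above 1.3 rad and value of joint jaw below 0.0095 m and horizontal distance between jaws_mid and nut_center below 0.013 m and z of jaws_mid in the frame of nut_center below 0.01 m and angle between jaws_mid's own z axis and vertical below 0.15 rad), for 0.1 s.
At the end, for the whole second after the job is handed in: every link present is in a slot of the white block with its grip within 3 mm of the block top, upright; the nut is past 1.3 rad (stop at 1.5); the wrench lies flat and still with its jaws and the middle of its handle over the mat (all of step 1 and value of joint nut above 1.3 rad and x of jaws_mid in the frame of mat between -0.15 and 0.15 m and y of jaws_mid in the frame of mat between -0.075 and 0.075 m and x of wrench_grip in the frame of mat between -0.15 and 0.15 m and y of wrench_grip in the frame of mat between -0.075 and 0.075 m and z of wrench_grip in the frame of mat below 0.02 m and angle between wrench_grip's own z axis and vertical below 0.1 rad and linear speed of wrench below 0.02 m/s); the robot touches nothing.
It fails at once if the tape, carton or jar is moved more than 30 mm (distance of any of tape, carton, jar from where it was at the start of the episode above 0.03 m).
It fails at once if the fingers push on the nut (contact force between the fingers and nut above 6 N).
Of link1, link2, link3 only 2 to 3 are there at a start; the rules pass over those that are not, and their reading is None.
At some moment in a run one of wrench may be knocked a few centimetres aside while the robot is not near it.
It also fails if it takes over 210 s, if anything falls off the work surface, if the arm or the gripper's body presses on something with over 40 N, if the wrist force passes 120 N, or if a joint passes its speed limit or range.

## Working session

There is one attempt and no reset: what is moved stays moved. The work goes in short steps, Python scripts to look and compute and a tool call to move; the robot and the scene stay as the last step left them, time stands still between calls to the robot, and variables do not carry over. Pictures are saved under pics/ and viewed, about 12 in all and at most 16, crops included, and the job is handed in when it is done.

Besides the shell and the picture viewer there is one more tool, called after "Emit:" by a JSON object that holds its "api" and its "payload", one argument or row to a line. carry_out: Moves the arm, as the interface text tells. Its arguments: {"type":"object","properties":{"moves":{"type":"array"},"newtons":{"type":"number"}},"required":["moves"]}

```bash
mkdir -p pics; cat > h.py <<'E'
import numpy as np, cv2
from scipy.spatial.transform import Rotation as R
from station import bot
def q2R(q): return R.from_quat([q[1],q[2],q[3],q[0]]).as_matrix()
def cam(n):
    i=bot.camera_info(n); a=np.array(i["attitude"],float)
    M=a if a.shape==(3,3) else q2R(a)
    return i["cx"],i["cy"],240/np.tan(np.radians(i["vertical_fov"])/2),i["k1"],np.array(i["position"]),M
def proj(c,P):
    cx,cy,f,k,p,M=c; v=(np.atleast_2d(P)-p)@M
    s=np.c_[v[:,0],-v[:,1]]/-v[:,2:3]; s=s*(1+k*(s**2).sum(1,keepdims=True))
    return s*f+[cx,cy]
def ray(c,uv):
    cx,cy,f,k,p,M=c; d=(np.atleast_2d(uv)-[cx,cy])/f; s=d.copy()
    for _ in range(30): s=d/(1+k*(s**2).sum(1,keepdims=True))
    return np.c_[s[:,0],-s[:,1],-np.ones(len(s))]@M.T
def at(c,uv,z):
    r=ray(c,uv); return c[4]+r*((z-c[4][2])/r[:,2])[:,None]
def save(n,im): cv2.imwrite("pics/"+n+".png",im[:,:,::-1])
E
python3 - <<'E'
from h import *
for n in("top","side"):
    im=bot.read_camera(n); save(n+"0",im); print(n,bot.camera_info(n))
    c=cam(n)
    for l in("link1_mid","rack","panel","nut_center","wrench","mat","tape","carton","jar","worm_top"):
        for d in bot.silhouettes(l,n)[:4]:
            print(l,round(d["score"],2),np.round(d["location"]),d["region"].sum(),at(c,[d["location"]],0.02).round(3)[0])
print(bot.get_obs())
E
```

```text
top {'vertical_fov': 52.22461804026941, 'cx': 328.33821203625337, 'cy': 227.13763654694608, 'k1': -0.08289731775408016, 'position': array([ 0.52759654, -0.03506873,  1.23416876]), 'attitude': array([ 0.71242333,  0.02497865, -0.03240416, -0.70055624])}
link1_mid 0.69 [447. 302.] 207 [ 0.445 -0.345  0.02 ]
link1_mid 0.41 [298. 228.] 202 [0.623 0.029 0.02 ]
link1_mid 0.36 [438. 278.] 933 [ 0.505 -0.323  0.02 ]
link1_mid 0.31 [181. 264.] 5701 [0.527 0.317 0.02 ]
rack 0.75 [440. 281.] 1130 [ 0.496 -0.326  0.02 ]
rack 0.63 [446. 301.] 207 [ 0.448 -0.343  0.02 ]
rack 0.28 [448. 279.] 182 [ 0.503 -0.346  0.02 ]
panel 0.76 [314. 243.] 12001 [ 0.587 -0.013  0.02 ]
nut_center 0.66 [314. 242.] 11827 [ 0.59  -0.011  0.02 ]
nut_center 0.5 [298. 227.] 189 [0.625 0.029 0.02 ]
nut_center 0.33 [440. 278.] 1029 [ 0.504 -0.326  0.02 ]
wrench 0.68 [197. 252.] 1330 [0.559 0.278 0.02 ]
wrench 0.31 [452. 256.] 181 [ 0.56  -0.358  0.02 ]
mat 0.62 [179. 265.] 5721 [0.526 0.323 0.02 ]
mat 0.3 [315. 245.] 11931 [ 0.581 -0.014  0.02 ]
tape 0.87 [314. 138.] 670 [ 0.852 -0.006  0.02 ]
carton 0.69 [297. 227.] 204 
[... 1073 characters left out ...]
]
{'t': 1.1, 'q': array([-1.24611206,  0.47696888,  0.02239026,  1.55537694, -0.01151169,
        1.10929076, -0.08308538]), 'joint_vel': array([ 0.00048364,  0.00197947,  0.00077858,  0.00048798,  0.00082012,
       -0.00145084,  0.00123626]), 'joint_torque': array([ 8.03395460e-05, -5.96331346e+01,  1.60666332e+00, -2.81561261e+01,
        1.24367850e-02,  1.42254954e-03,  1.69769879e-05]), 'eef_pos': array([0.28309261, 0.61280193, 0.24833835]), 'tool_rot': array([-8.91348578e-06,  2.14708671e-01,  9.76678138e-01,  4.38603683e-05]), 'contact_force': array([-0.32365144,  0.10975418, -0.44038548]), 'torque': array([-0.02404584,  0.00501106,  0.01665751]), 'gripper_width': 1.0009510225352949}
```

```bash
python3 - <<'E'
import cv2
t=cv2.imread("pics/top0.png"); s=cv2.imread("pics/side0.png")
cv2.imwrite("pics/t0.png",cv2.resize(t[120:340,120:500],(800,463),interpolation=cv2.INTER_CUBIC))
cv2.imwrite("pics/s0.png",cv2.resize(s[160:420,160:480],(738,600),interpolation=cv2.INTER_CUBIC))
E
```

```text
(no output)
```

View pics/t0.png

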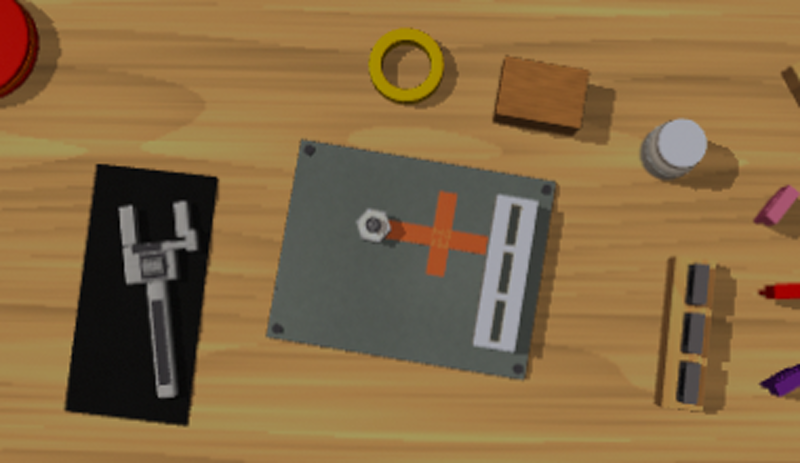

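View pics/s0.png

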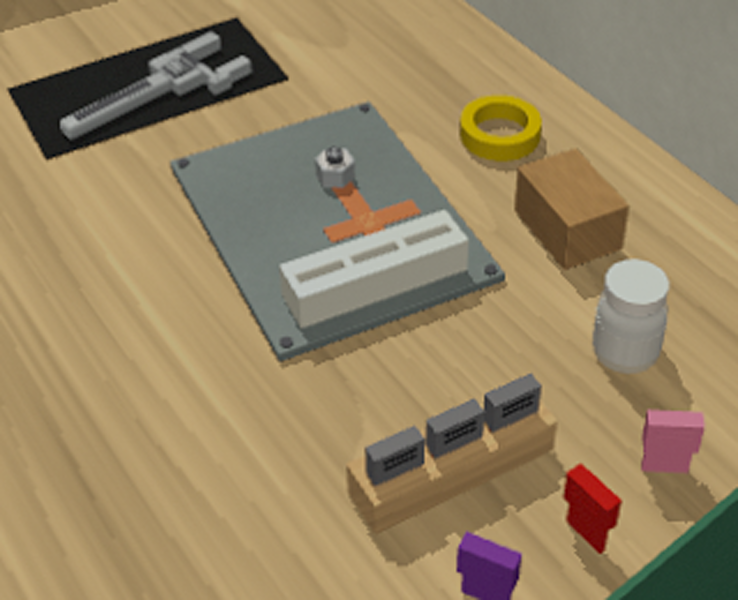

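```bash
cat >> h.py <<'E'
def Rt(yaw):  # tool down, tool y axis at world angle yaw
    y=np.array([np.cos(yaw),np.sin(yaw),0]); z=np.array([0,0,-1.]); return np.c_[np.cross(y,z),y,z]
def go(p,yaw,pose=None):
    """turn(deg), shift(cm) in tool axes from commanded pose (default measured)"""
    if pose is None: o=bot.get_obs(); pose=(np.array(o["eef_pos"]),q2R(o["tool_rot"]))
    p0,R0=pose
    rv=min((R.from_matrix(R0.T@Rt(a)).as_rotvec(degrees=True) for a in(yaw,yaw+np.pi)),key=np.linalg.norm)
    return rv.round(2),(R0.T@(np.array(p)-p0)*100).round(2)
E
python3 - <<'E'
from h import *
im=cv2.imread("pics/top0.png")[:,:,::-1]; c=cam("top")
hsv=cv2.cvtColor(np.ascontiguousarray(im),cv2.COLOR_RGB2HSV)
def rect(mask,z):
    n,l,st,_=cv2.connectedComponentsWithStats(mask.astype(np.uint8))
    i=1+st[1:,4].argmax(); v,u=np.nonzero(l==i); P=at(c,np.c_[u,v].astype(float),z)[:,:2]
    r=cv2.minAreaRect((P*1000).astype(np.float32)); return r,len(u)
def win(m,u0,u1,v0,v1): o=np.zeros_like(m); o[v0:v1,u0:u1]=m[v0:v1,u0:u1]; return o
H,S,V=[hsv[...,i].astype(int) for i in range(3)]
print("block",rect(win((S<40)&(V>130),335,385,205,300),.052))
print("grips"); 
g=win((S<70)&(V<110),437,465,230,325)
n,l,st,ce=cv2.connectedComponentsWithStats(g.astype(np.uint8))
for i in range(1,n):
    if st[i,4]>30: print(st[i],at(c,[ce[i]],.07).round(4))
print("panel",rect((np.abs(H-90)<110)&(S<75)&(V>60)&(V<140)&win(np.ones_like(H)>0,240,390,180,305),.012))
print("wrist",bot.camera_info("wrist"))
print(go([.50,-.33,.30],np.pi/2))
E
```

```text
block (((571.9199829101562, -123.69791412353516), (47.70252990722656, 175.8351287841797), 81.5119857788086), 1139)
grips
[446 246  11  19 170] [[ 0.5611 -0.3417  0.07  ]]
[444 269  11  19 170] [[ 0.5057 -0.3365  0.07  ]]
[442 292  11  20 180] [[ 0.45   -0.3311  0.07  ]]
panel (((587.7756958007812, -14.7862548828125), (308.8714599609375, 238.3256378173828), 81.47409057617188), 8935)
wrist {'vertical_fov': 69.26196380073439, 'cx': 319.163455954764, 'cy': 242.48619448014568, 'k1': -0.05756984545341716, 'position': array([0.20594013, 0.64791037, 0.37365372]), 'attitude': array([ 0.83101423, -0.13956789, -0.08943324,  0.5309782 ])}
(array([ 1.00e-02, -0.00e+00, -2.48e+01]), array([-59.23, -76.49,  -5.17]))
```

```bash
python3 - <<'E'
from h import *
print(go([.45,.36,.30],np.pi/2))
E
```

```text
(array([ 1.00e-02, -0.00e+00, -2.48e+01]), array([-25.75, -15.95,  -5.17]))
```

Emit:
{"api": "carry_out", "payload": {
  "moves": [
    [[0,0,-24.8],[-25.75,-15.95,-5.2],8.5],
    [[0,0,-24.8],[-25.75,-15.95,-5.2],8.5],
    [[0,0,-24.8],[-25.75,-15.95,-5.2],8.5],
    [[0,0,-24.8],[-25.75,-15.95,-5.2],8.5],
    [[0,0,-24.8],[-25.75,-15.95,-5.2],8.5]
  ]
}}

```text
t: 1.72
eef_pos: [0.4512, 0.3578, 0.301]
tool_rot: [0.0, 0.0, 1.0, 0.0]
contact_force: [-0.6, 0.7, 0.2]
gripper_width: 0.998
```

Emit:
{"api": "carry_out", "payload": {
  "moves": [
    [[0,0,0],[-5,-31,0],8.5],
    [[0,0,0],[-5,-31,0],8.5],
    [[0,0,0],[-5,-31,0],8.5],
    [[0,0,0],[-5,-31,0],8.5],
    [[0,0,0],[-5,-31,0],8.5]
  ]
}}

```text
t: 2.35
eef_pos: [0.4998, 0.0495, 0.3007]
tool_rot: [0.001, -0.0, 1.0, 0.0]
contact_force: [0.8, -0.1, 1.3]
gripper_width: 0.995
```

Emit:
{"api": "carry_out", "payload": {
  "moves": [
    [[0,0,0],[0,-30,2],8.5],
    [[0,0,0],[0,-30,2],8.5],
    [[0,0,0],[0,-30,2],8.5],
    [[0,0,0],[0,-30,2],8.5],
    [[0,0,0],[0,-30,2],8.5]
  ]
}}

```text
t: 2.98
eef_pos: [0.4993, -0.2512, 0.2805]
tool_rot: [0.0, 0.001, 1.0, -0.0]
contact_force: [0.4, -0.2, -0.1]
gripper_width: 0.991
```

Emit:
{"api": "carry_out", "payload": {
  "moves": [
    [[0,0,5.5],[0,-7.5,2],8.5],
    [[0,0,5.5],[0,-7.5,2],8.5],
    [[0,0,5.5],[0,-7.5,2],8.5]
  ]
}}

```text
t: 3.35
eef_pos: [0.4993, -0.3241, 0.2599]
tool_rot: [-0.0, 0.049, 0.999, 0.0]
contact_force: [0.3, 0.5, -0.2]
gripper_width: 0.997
```

```bash
python3 - <<'E'
from h import *
c=cam("wrist");im=bot.read_camera("wrist"); o=bot.get_obs(); print(o["eef_pos"],o["tool_rot"])
a=np.radians(-5.45);ux=np.array([np.cos(a),np.sin(a)]);uy=np.array([-ux[1],ux[0]]);m=np.array([.5057,-.3365])
im=im.copy()
for k in(-1,0,1):
    for sx,sy in((-1,-1),(1,-1),(1,1),(-1,1)):
        p=m+ux*(.056*k+.023*sx)+uy*.008*sy
        for z,col in((.074,(255,0,0)),(.04,(0,255,0))):
            u=proj(c,[[p[0],p[1],z]])[0]; cv2.circle(im,(int(round(u[0])),int(round(u[1]))),2,col,-1)
save("w1",im)
E
```

```text
[ 0.50001761 -0.32261656  0.26017714] [-1.04172281e-04  4.75247410e-02  9.98869970e-01  4.14818216e-04]
```

View pics/w1.png

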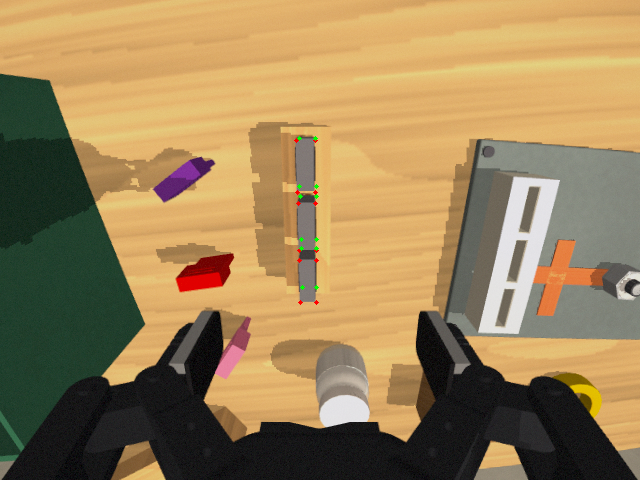

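```bash
cat >> h.py <<'E'
m=np.array([.5057,-.3365]);aR=np.radians(-5.45);uR=np.array([np.cos(aR),np.sin(aR)])
b=np.array([.5717,-.1237]);aB=np.radians(-8.5);uB=np.array([np.cos(aB),np.sin(aB)])
L=lambda k:m+.056*k*uR
S=lambda k:b+.056*k*uB
E
python3 - <<'E'
from h import *
o=bot.get_obs();p=o["eef_pos"]
for k in(1,0,-1):
  print(k,go([*L(k),.10],aR+np.pi/2),'from L to S',go([*S(k),.15],aB+np.pi/2,(np.array([*L(k),.15]),Rt(aR+np.pi/2))), 'S to next L',go([*L(k-1),.15],aR+np.pi/2,(np.array([*S(k),.15]),Rt(aB+np.pi/2))))
# block check in wrist view
c=cam("wrist");im=bot.read_camera("wrist").copy()
for k in(-1,0,1):
  n=np.array([-uB[1],uB[0]])
  for sx,sy in((-1,-1),(1,-1),(1,1),(-1,1)):
    q=S(k)+uB*.0235*sx+n*.0055*sy; u=proj(c,[[*q,.052]])[0]; cv2.circle(im,(int(round(u[0]*1)),int(round(u[1]))),1,(255,0,0),-1)
save("w2",cv2.resize(im[160:350,440:640],None,fx=3,fy=3))
E
```

```text
1 (array([ 0.05, -0.01,  0.  ]), array([-6.3 , -1.34, 16.02])) from L to S (array([0.  , 0.  , 3.05]), array([-4.54, 21.51,  0.  ])) S to next L (array([ 0.  ,  0.  , -3.05]), array([  8.98, -22.02,   0.  ]))
0 (array([ 0.05, -0.01,  0.  ]), array([-0.7 , -1.34, 16.02])) from L to S (array([0.  , 0.  , 3.05]), array([-4.55, 21.81,  0.  ])) S to next L (array([ 0.  ,  0.  , -3.05]), array([  8.97, -22.32,   0.  ]))
-1 (array([ 0.05, -0.01,  0.  ]), array([ 4.9 , -1.34, 16.02])) from L to S (array([0.  , 0.  , 3.05]), array([-4.56, 22.11,  0.  ])) S to next L (array([ 0.  ,  0.  , -3.05]), array([  8.97, -22.62,   0.  ]))
```

View pics/w2.png

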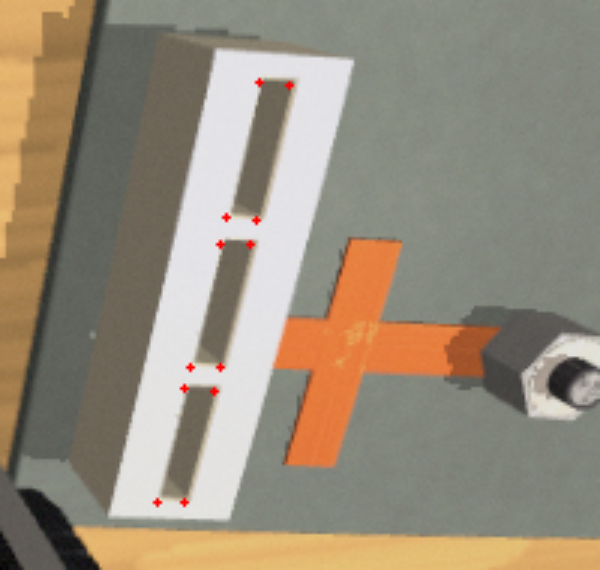

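Emit:
{"api": "carry_out", "payload": {
  "moves": [
    [[0,0,0],[-6.3,-1.35,16],4],
    [[0,0,0],[-6.3,-1.35,16],4],
    [[0,0,0],[-6.3,-1.35,16],4],
    [[0,0,0],[-6.3,-1.35,16],4],
    [[0,0,0],[-6.3,-1.35,16],4]
  ]
}}

```text
t: 4.08
eef_pos: [0.5619, -0.3424, 0.1021]
tool_rot: [0.001, 0.047, 0.999, -0.0]
contact_force: [-1.0, 0.6, 1.1]
gripper_width: 0.467
```

Emit:
{"api": "carry_out", "payload": {
  "moves": [
    [[0,0,0],[0,0,3.8],4],
    [[0,0,0],[0,0,3.8],4],
    [[0,0,0],[0,0,3.8],0.5],
    [[0,0,0],[0,0,3.8],0.5],
    [[0,0,0],[0,0,3.8],0.5]
  ],
  "newtons": 40
}}

```text
t: 4.7
eef_pos: [0.5623, -0.3437, 0.0649]
tool_rot: [0.002, 0.048, 0.999, -0.0]
contact_force: [-1.9, 0.9, 7.7]
gripper_width: 0.179
```

```bash
python3 - <<'E'
from h import *
o=bot.get_obs(); print(o["eef_pos"],o["gripper_width"],o["contact_force"],L(1))
E
```

```text
[ 0.56226952 -0.34368417  0.06494507] 0.17929475827515376 [-1.93451179  0.94463682  7.67311165] [ 0.56144685 -0.34181872]
```

Emit:
{"api": "carry_out", "payload": {
  "moves": [
    [[0,0,0],[0,0,-4],0.5],
    [[0,0,0],[0,0,-8],0.5],
    [[0,0,0],[0,0,-8],0.5],
    [[0,0,3],[-2.5,10,-8],0.5],
    [[0,0,3],[-4.6,15.5,-8],0.5]
  ]
}}

```text
t: 5.32
eef_pos: [0.6067, -0.2262, 0.1422]
tool_rot: [-0.0, 0.076, 0.997, 0.0]
contact_force: [1.3, -0.7, -1.1]
gripper_width: 0.179
```

```bash
python3 - <<'E'
from h import *
o=bot.get_obs(); print(o["eef_pos"],o["tool_rot"],o["gripper_width"],o["contact_force"])
c=cam("wrist");im=bot.read_camera("wrist").copy()
for k in(-1,0,1):
  n=np.array([-uB[1],uB[0]])
  for sx,sy in((-1,-1),(1,-1),(1,1),(-1,1)):
    q=S(k)+uB*.0235*sx+n*.0055*sy; u=proj(c,[[*q,.052]])[0]; cv2.circle(im,(int(round(u[0]*1)),int(round(u[1]))),1,(255,0,0),-1)
save("w3",im)
print(go([*S(1),.142],aB+np.pi/2))
E
```

```text
[ 0.60669835 -0.22616014  0.14217654] [-1.37924421e-04  7.56770969e-02  9.97132367e-01  3.80129584e-05] 0.17896065241780756 [ 1.32686691 -0.65734958 -1.11705324]
(array([0.46, 0.03, 0.62]), array([-0.36,  8.25, -0.  ]))
```

View pics/w3.png

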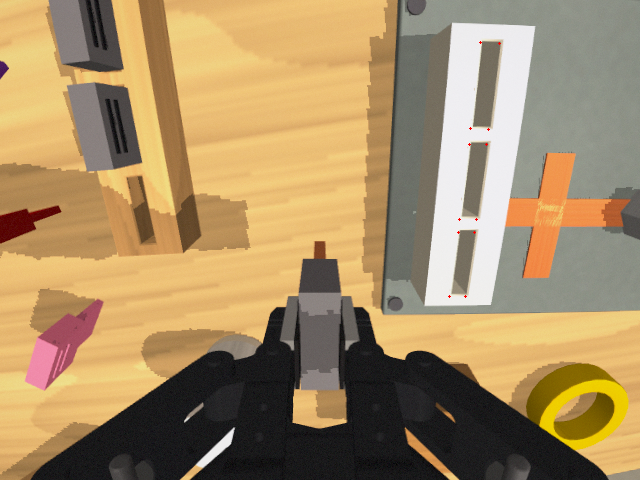

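```bash
python3 - <<'E'
from h import *
def fit(n,im,c,win,th):
    g=im[...,:3].min(2); mk=np.zeros(g.shape,np.uint8); a,b_,d,e=win; mk[d:e,a:b_]=(g[d:e,a:b_]>th)
    k,l,st,_=cv2.connectedComponentsWithStats(mk); i=1+st[1:,4].argmax(); v,u=np.nonzero(l==i)
    P=at(c,np.c_[u,v].astype(float),.052)[:,:2]; print(n,cv2.minAreaRect((P*1000).astype(np.float32)),len(u))
c=cam("wrist");im=bot.read_camera("wrist");
for th in(170,200,215): fit("wrist",im,c,(420,560,10,320),th)
im=cv2.imread("pics/top0.png")[:,:,::-1]
for th in(130,150,165): fit("top",im,cam("top"),(335,385,205,300),th)
E
```

```text
wrist ((570.4757690429688, -122.02950286865234), (48.453147888183594, 175.90313720703125), 81.53292846679688) 16252
wrist ((570.5619506835938, -122.11143493652344), (48.02406311035156, 175.67938232421875), 81.50540924072266) 15799
wrist ((570.5697631835938, -122.10582733154297), (47.87869644165039, 175.57542419433594), 81.53189086914062) 15556
top ((571.5685424804688, -123.4725341796875), (47.40005874633789, 175.0457000732422), 81.4299087524414) 1122
top ((571.907470703125, -123.48331451416016), (45.80690383911133, 172.69517517089844), 81.26887512207031) 988Traceback (most recent call last):
  File "<stdin>", line 9, in <module>
  File "<stdin>", line 4, in fit
ValueError: attempt to get argmax of an empty sequence
```

```bash
sed -i 's/^b=np.array.*aB=np.radians(-8.5)/b=np.array([.5711,-.1228]);aB=np.radians(-8.5)/' h.py; python3 - <<'E'
from h import *
o=bot.get_obs(); print(o["eef_pos"],go([*S(1)+[.0005,0],.10],aB+np.pi/2))
E
```

```text
[ 0.61101682 -0.21597287  0.1411403 ] (array([ 0.37, -0.01,  0.73]), array([-0.43,  8.6 ,  4.17]))
```

Emit:
{"api": "carry_out", "payload": {
  "moves": [
    [[0,0,0.5],[-0.45,8.6,0],0.5],
    [[0,0,0.5],[-0.45,8.6,0],0.5],
    [[0,0,0.5],[-0.45,8.6,1.5],0.5],
    [[0,0,0.5],[-0.45,8.6,1.5],0.5],
    [[0,0,0.5],[-0.45,8.6,1.5],0.5]
  ]
}}

```text
t: 6.05
eef_pos: [0.6235, -0.1445, 0.1271]
tool_rot: [-0.0, 0.08, 0.997, -0.0]
contact_force: [-0.3, 0.2, -0.5]
gripper_width: 0.186
```

```bash
python3 - <<'E'
from h import *
o=bot.get_obs(); print(o["eef_pos"],go([*S(1)+[.0005,0],.075],aB+np.pi/2))
c=cam("wrist");save("w4",bot.read_camera("wrist")[150:420,150:490])
E
```

```text
[ 0.62347759 -0.14450915  0.12708528] (array([-0.06, -0.04, -0.65]), array([-0.14,  1.39,  5.21]))
```

View pics/w4.png

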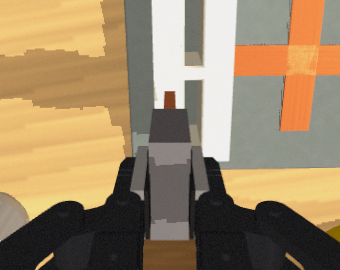

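Emit:
{"api": "carry_out", "payload": {
  "moves": [
    [[0,0,-0.65],[-0.14,1.4,0],0.5],
    [[0,0,-0.65],[-0.14,1.4,0],0.5],
    [[0,0,-0.65],[-0.14,1.4,0],0.5],
    [[0,0,-0.65],[-0.14,1.4,0],0.5]
  ]
}}

```text
t: 6.6
eef_pos: [0.6277, -0.1291, 0.1274]
tool_rot: [0.0, 0.073, 0.997, -0.0]
contact_force: [0.5, -0.3, -0.3]
gripper_width: 0.178
```

```bash
python3 - <<'E'
from h import *
o=bot.get_obs(); print(o["eef_pos"],go([*S(1)+[.0005,0],.075],aB+np.pi/2))
E
```

```text
[ 0.62770213 -0.12912152  0.12735802] (array([-0.01,  0.  ,  0.13]), array([ 0.04, -0.2 ,  5.24]))
```

Emit:
{"api": "carry_out", "payload": {
  "moves": [
    [[0,0,0],[0,-0.2,0],0.5],
    [[0,0,0],[0,-0.2,2.5],0.5],
    [[0,0,0],[0,-0.2,2.5],0.5],
    [[0,0,0],[0,-0.2,3.5],0.5],
    [[0,0,0],[0,-0.2,3.5],0.5]
  ]
}}

```text
t: 7.22
eef_pos: [0.6273, -0.1308, 0.092]
tool_rot: [-0.0, 0.073, 0.997, 0.0]
contact_force: [1.0, -0.9, -0.9]
gripper_width: 0.174
```

Emit:
{"api": "carry_out", "payload": {
  "moves": [
    [[0,0,0],[0,0,1.5],0.5],
    [[0,0,0],[0,0,1.6],0.5],
    [[0,0,0],[0,0,1.7],0.5],
    [[0,0,0],[0,0,1.7],0.5]
  ]
}}

```text
t: 7.72
eef_pos: [0.6285, -0.131, 0.0766]
tool_rot: [0.001, 0.073, 0.997, 0.0]
contact_force: [-2.0, 0.4, 10.9]
gripper_width: 0.182
```

Emit:
{"api": "carry_out", "payload": {
  "moves": [
    [[0,0,0],[0,0,0],4],
    [[0,0,0],[0,0,0],4],
    [[0,0,0],[0,0,-5],4],
    [[0,0,0],[0,0,-6],4],
    [[0,0,-3],[2.2,-5.5,-6],4]
  ]
}}

```text
t: 8.35
eef_pos: [0.6012, -0.1769, 0.1357]
tool_rot: [0.002, 0.041, 0.999, 0.001]
contact_force: [0.5, -1.2, 0.4]
gripper_width: 0.469
```

Emit:
{"api": "carry_out", "payload": {
  "moves": [
    [[0,0,0],[6.7,-16.5,0],4],
    [[0,0,0],[6.7,-16.5,0],4],
    [[0,0,0],[6.7,-16.5,0],4],
    [[0,0,0],[6.7,-16.5,0],4],
    [[0,0,0],[6.7,-16.5,0],4]
  ]
}}

```text
t: 8.98
eef_pos: [0.5157, -0.3394, 0.1346]
tool_rot: [-0.0, 0.047, 0.999, 0.001]
contact_force: [-0.0, 0.5, -0.1]
gripper_width: 0.468
```

```bash
python3 - <<'E'
from h import *
o=bot.get_obs(); print(o["eef_pos"],go([*L(0),.064],aR+np.pi/2))
E
```

```text
[ 0.51572078 -0.33936244  0.13460797] (array([ 0.06, -0.04,  0.1 ]), array([1.02, 0.18, 7.06]))
```

Emit:
{"api": "carry_out", "payload": {
  "moves": [
    [[0,0,0],[1.0,0.2,2],4],
    [[0,0,0],[1.0,0.2,7],4],
    [[0,0,0],[1.0,0.2,7],4],
    [[0,0,0],[1.0,0.2,7],4],
    [[0,0,0],[1.0,0.2,7],0.5]
  ]
}}

```text
t: 9.6
eef_pos: [0.5073, -0.3375, 0.0671]
tool_rot: [0.001, 0.046, 0.999, -0.001]
contact_force: [0.2, -0.5, 1.1]
gripper_width: 0.269
```

Emit:
{"api": "carry_out", "payload": {
  "moves": [
    [[0,0,0],[0,0,0],0.5],
    [[0,0,0],[0,0,0],0.5],
    [[0,0,0],[0,0,0],0.5]
  ]
}}

```text
t: 9.98
eef_pos: [0.5072, -0.3376, 0.0672]
tool_rot: [0.002, 0.047, 0.999, -0.0]
contact_force: [0.4, 1.2, 7.3]
gripper_width: 0.18
```

Emit:
{"api": "carry_out", "payload": {
  "moves": [
    [[0,0,0],[0,0,-4],0.5],
    [[0,0,0],[0,0,-8],0.5],
    [[0,0,0],[0,0,-8],0.5],
    [[0,0,3],[-2.5,10,-8],0.5],
    [[0,0,3],[-4.6,15.5,-8],0.5]
  ]
}}

```text
t: 10.6
eef_pos: [0.551, -0.22, 0.1448]
tool_rot: [-0.0, 0.074, 0.997, 0.0]
contact_force: [1.0, 0.1, -1.5]
gripper_width: 0.177
```

Emit:
{"api": "carry_out", "payload": {
  "moves": [
    [[0,0,0],[0,0,0],0.5],
    [[0,0,0],[0,0,0],0.5]
  ]
}}

```text
t: 10.85
eef_pos: [0.551, -0.2206, 0.1447]
tool_rot: [-0.001, 0.072, 0.997, -0.0]
contact_force: [-0.0, -0.5, -1.8]
gripper_width: 0.178
```

```bash
python3 - <<'E'
from h import *
o=bot.get_obs(); print(o["eef_pos"],go([*S(0)+[.0005,0],.128],aB+np.pi/2))
E
```

```text
[ 0.55099966 -0.22062454  0.14468723] (array([-0.02, -0.07,  0.2 ]), array([-0.63,  9.98,  1.67]))
```

Emit:
{"api": "carry_out", "payload": {
  "moves": [
    [[0,0,0],[-0.65,5,0],0.5],
    [[0,0,0],[-0.65,10,0],0.5],
    [[0,0,0],[-0.65,10,1.5],0.5],
    [[0,0,0],[-0.65,10,1.5],0.5],
    [[0,0,0],[-0.65,10,1.5],0.5]
  ]
}}

```text
t: 11.48
eef_pos: [0.5718, -0.1256, 0.1304]
tool_rot: [-0.0, 0.075, 0.997, -0.001]
contact_force: [0.0, -0.5, -1.3]
gripper_width: 0.178
```

```bash
python3 - <<'E'
from h import *
o=bot.get_obs(); print(o["eef_pos"],go([*S(0)+[.001,0],.0785],aB+np.pi/2))
E
```

```text
[ 0.57179193 -0.12556743  0.13041414] (array([-0.07, -0.01, -0.07]), array([0.01, 0.28, 5.19]))
```

Emit:
{"api": "carry_out", "payload": {
  "moves": [
    [[0,0,0],[0,0.25,0],0.5],
    [[0,0,0],[0,0.25,0],0.5],
    [[0,0,0],[0,0.25,1],0.5],
    [[0,0,0],[0,0.25,1],0.5]
  ]
}}

```text
t: 11.98
eef_pos: [0.5721, -0.1202, 0.1193]
tool_rot: [-0.001, 0.073, 0.997, 0.0]
contact_force: [-0.0, -0.8, -2.1]
gripper_width: 0.184
```

Emit:
{"api": "carry_out", "payload": {
  "moves": [
    [[0,0,0],[0,0,1.2],0.5],
    [[0,0,0],[0,0,2.4],0.5],
    [[0,0,0],[0,0,2.4],0.5]
  ]
}}

```text
t: 12.35
eef_pos: [0.5718, -0.1202, 0.0948]
tool_rot: [-0.001, 0.073, 0.997, 0.0]
contact_force: [-0.8, 0.2, -1.7]
gripper_width: 0.178
```

Emit:
{"api": "carry_out", "payload": {
  "moves": [
    [[0,0,0],[0,-0.15,0],0.5],
    [[0,0,0],[0,-0.15,1.4],0.5],
    [[0,0,0],[0,-0.15,1.7],0.5],
    [[0,0,0],[0,-0.15,1.75],0.5],
    [[0,0,0],[0,-0.15,1.75],0.5]
  ]
}}

```text
t: 12.98
eef_pos: [0.5721, -0.1217, 0.0791]
tool_rot: [-0.001, 0.073, 0.997, 0.0]
contact_force: [-4.2, 0.7, 8.1]
gripper_width: 0.181
```

Home. Next link.

Emit:
{"api": "carry_out", "payload": {
  "moves": [
    [[0,0,0],[0,0,0.1],4],
    [[0,0,0],[0,0,0.1],4],
    [[0,0,0],[0,0,-5],4],
    [[0,0,0],[0,0,-6],4],
    [[0,0,-3],[2.2,-5.5,-6],4]
  ]
}}

```text
t: 13.6
eef_pos: [0.5464, -0.1689, 0.1395]
tool_rot: [0.002, 0.041, 0.999, 0.001]
contact_force: [-0.3, -1.4, -0.5]
gripper_width: 0.468
```

Emit:
{"api": "carry_out", "payload": {
  "moves": [
    [[0,0,0],[6.7,-16.5,0],4],
    [[0,0,0],[6.7,-16.5,0],4],
    [[0,0,0],[6.7,-16.5,0],4],
    [[0,0,0],[6.7,-16.5,0],4],
    [[0,0,0],[6.7,-16.5,0],4]
  ]
}}

```text
t: 14.22
eef_pos: [0.4608, -0.3306, 0.1383]
tool_rot: [-0.0, 0.047, 0.999, 0.0]
contact_force: [1.1, 0.1, -0.6]
gripper_width: 0.462
```

```bash
python3 - <<'E'
from h import *
o=bot.get_obs(); print(o["eef_pos"],go([*L(-1)+[.001,-.0008],.065],aR+np.pi/2))
E
```

```text
[ 0.4608459  -0.33056851  0.13827994] (array([ 0.05, -0.02,  0.09]), array([ 0.97, -0.24,  7.33]))
```

Emit:
{"api": "carry_out", "payload": {
  "moves": [
    [[0,0,0],[1.0,-0.2,2],4],
    [[0,0,0],[1.0,-0.2,7.2],4],
    [[0,0,0],[1.0,-0.2,7.2],4],
    [[0,0,0],[1.0,-0.2,7.2],4],
    [[0,0,0],[1.0,-0.2,7.2],0.5]
  ]
}}

```text
t: 14.85
eef_pos: [0.4521, -0.3325, 0.0686]
tool_rot: [0.001, 0.046, 0.999, -0.001]
contact_force: [-0.2, 0.2, 0.8]
gripper_width: 0.268
```

Emit:
{"api": "carry_out", "payload": {
  "moves": [
    [[0,0,0],[0,0,0],0.5],
    [[0,0,0],[0,0,0],0.5],
    [[0,0,0],[0,0,0],0.5]
  ]
}}

```text
t: 15.22
eef_pos: [0.4519, -0.3326, 0.0686]
tool_rot: [0.002, 0.047, 0.999, -0.0]
contact_force: [-0.7, 2.2, 7.3]
gripper_width: 0.178
```

Emit:
{"api": "carry_out", "payload": {
  "moves": [
    [[0,0,0],[0,0,-4],0.5],
    [[0,0,0],[0,0,-8],0.5],
    [[0,0,0],[0,0,-8],0.5],
    [[0,0,3],[-2.5,6,-8],0.5],
    [[0,0,3],[-4.6,12,-8],0.5]
  ]
}}

```text
t: 15.85
eef_pos: [0.5064, -0.2194, 0.1466]
tool_rot: [0.0, 0.074, 0.997, -0.0]
contact_force: [1.4, -0.6, -1.8]
gripper_width: 0.175
```

Emit:
{"api": "carry_out", "payload": {
  "moves": [
    [[0,0,0],[0,0,0],0.5],
    [[0,0,0],[0,0,0],0.5]
  ]
}}

```text
t: 16.1
eef_pos: [0.5056, -0.2202, 0.1463]
tool_rot: [-0.001, 0.072, 0.997, -0.0]
contact_force: [-0.7, -1.3, -1.3]
gripper_width: 0.179
```

```bash
python3 - <<'E'
from h import *
o=bot.get_obs(); print(o["eef_pos"],go([*S(-1)+[.001,.0006],.128],aB+np.pi/2))
E
```

```text
[ 0.50557216 -0.22016213  0.14631912] (array([-0.02, -0.06,  0.2 ]), array([ 0.43, 10.67,  1.83]))
```

Emit:
{"api": "carry_out", "payload": {
  "moves": [
    [[0,0,0],[0.35,5.3,0],0.5],
    [[0,0,0],[0.35,10.6,0],0.5],
    [[0,0,0],[0.35,10.6,1.4],0.5],
    [[0,0,0],[0.35,10.6,1.4],0.5],
    [[0,0,0],[0.35,10.6,1.4],0.5]
  ]
}}

```text
t: 16.73
eef_pos: [0.5174, -0.1174, 0.1329]
tool_rot: [-0.0, 0.075, 0.997, -0.0]
contact_force: [-0.2, 0.2, -0.7]
gripper_width: 0.173
```

Emit:
{"api": "carry_out", "payload": {
  "moves": [
    [[0,0,0],[0,0,0],0.5],
    [[0,0,0],[0,0,0],0.5]
  ]
}}

```text
t: 16.98
eef_pos: [0.5181, -0.1157, 0.1331]
tool_rot: [0.0, 0.073, 0.997, -0.0]
contact_force: [0.1, -0.4, -1.3]
gripper_width: 0.179
```

```bash
python3 - <<'E'
from h import *
o=bot.get_obs(); print(o["eef_pos"],go([*S(-1)+[.0015,.0006],.0806],aB+np.pi/2))
E
```

```text
[ 0.51808949 -0.1156709   0.13307134] (array([-0.01,  0.03,  0.07]), array([0.11, 0.16, 5.25]))
```

Emit:
{"api": "carry_out", "payload": {
  "moves": [
    [[0,0,0],[0.1,0.15,0],0.5],
    [[0,0,0],[0.1,0.15,0],0.5],
    [[0,0,0],[0.1,0.15,2],0.5],
    [[0,0,0],[0.1,0.15,3.5],0.5],
    [[0,0,0],[0.1,0.15,3.5],0.5]
  ]
}}

```text
t: 17.6
eef_pos: [0.5163, -0.113, 0.0967]
tool_rot: [-0.001, 0.073, 0.997, -0.0]
contact_force: [-0.5, -0.1, -0.5]
gripper_width: 0.177
```

Emit:
{"api": "carry_out", "payload": {
  "moves": [
    [[0,0,0],[0,0,1.4],0.5],
    [[0,0,0],[0,0,1.9],0.5],
    [[0,0,0],[0,0,1.9],0.5],
    [[0,0,0],[0,0,1.9],0.5]
  ]
}}

```text
t: 18.1
eef_pos: [0.5173, -0.1132, 0.0805]
tool_rot: [0.0, 0.073, 0.997, 0.001]
contact_force: [-7.2, 2.6, 22.1]
gripper_width: 0.181
```

Emit:
{"api": "carry_out", "payload": {
  "moves": [
    [[0,0,0],[0,0,0],4],
    [[0,0,0],[0,0,0],4],
    [[0,0,0],[0,0,-5],4],
    [[0,0,0],[0,0,-11],4],
    [[0,0,0],[-6,2,-16],4]
  ]
}}

```text
t: 18.73
eef_pos: [0.564, -0.1064, 0.2301]
tool_rot: [0.0, 0.075, 0.997, 0.0]
contact_force: [1.7, -0.3, -0.9]
gripper_width: 0.466
```

Emit:
{"api": "carry_out", "payload": {
  "moves": [
    [[0,0,0],[-5,12,0],4],
    [[0,0,0],[-5,12,0],4],
    [[0,0,0],[-5,12,0],4],
    [[0,0,0],[-5,12,0],4]
  ]
}}

```text
t: 19.23
eef_pos: [0.6322, 0.0069, 0.2268]
tool_rot: [-0.001, 0.072, 0.997, -0.0]
contact_force: [-0.6, -1.3, 0.2]
gripper_width: 0.467
```

```bash
python3 - <<'E'
from h import *
o=bot.get_obs(); print(o["eef_pos"])
print(bot.camera_info("wrist")["position"]);im=bot.read_camera("wrist"); save("w5",im); np.save("w5c.npy",np.array(cam("wrist"),dtype=object),allow_pickle=True)
c=cam("wrist")
for d in bot.silhouettes("nut_center","wrist")[:3]: print(d["score"],d["location"],d["region"].sum(),at(c,[d["location"]],.03))
E
```

```text
[0.63216427 0.00691166 0.22683862]
[0.54827142 0.01892616 0.35226424]
0.89 [344.7, 201.1] 1408 [[0.62067411 0.03101707 0.03      ]]
```

View pics/w5.png

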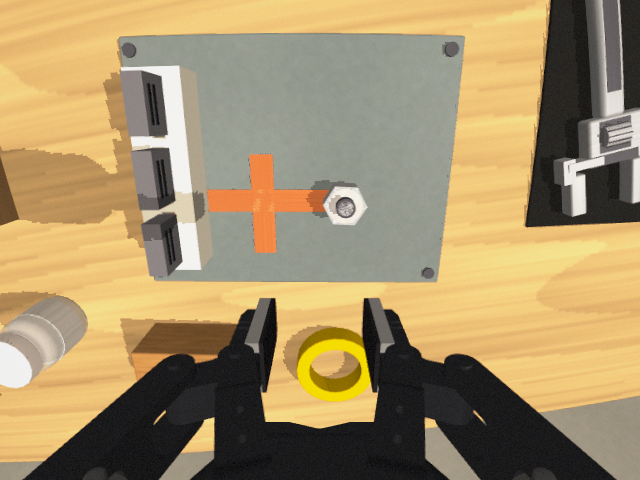

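```bash
python3 - <<'E'
from h import *
c=tuple(np.load("w5c.npy",allow_pickle=True)); im=cv2.imread("pics/w5.png")[:,:,::-1]
from scipy.optimize import minimize
g=im.min(2).astype(float); 
print(g[185:230:4,322:370:4].astype(int))
w=np.zeros(g.shape,bool); w[180:235,318:375]=1
fg=w&(g>165)
n,l,st,ce=cv2.connectedComponentsWithStats(fg.astype(np.uint8)); i=1+st[1:,4].argmax()
v,u=np.nonzero(l==i); hull=cv2.convexHull(np.c_[u,v].astype(np.int32))[:,0]
P=at(c,hull.astype(float),.036)[:,:2]
mk=np.zeros(g.shape,np.uint8); cv2.fillPoly(mk,[hull],1); v,u=np.nonzero(mk); Q=at(c,np.c_[u,v].astype(float),.036)[:,:2]; cen=Q.mean(0)
def hexm(p): 
    d=Q-0; return None
# support: distance to hull along 6 flat normals
best=[]
H=P-cen
for a in np.arange(0,60,.5):
    s=[(H@[np.cos(np.radians(a+60*k)),np.sin(np.radians(a+60*k))]).max() for k in range(6)]
    best.append((sum(s),a,np.round(np.array(s)*1000,1)))
best.sort(key=lambda t:t[0]); print(cen,best[0],best[1]);print("area",cv2.contourArea((P*1000).astype(np.float32)),"ideal",0.866*36**2)
print(bot.get_obs()["q"].round(2))
save("wn",cv2.resize(im[170:250,300:390],None,fx=5,fy=5,interpolation=cv2.INTER_CUBIC))
E
```

```text
[[103 104 103  99  99 101  97  98 101 143 144 142]
 [ 87  87  95 212 211 232 234 207 233 204 141 142]
 [ 54  60 159 226 230 235 229 230 231 203 142 143]
 [ 51  97 207 216 177 108  82 230 232 237 187 143]
 [ 70 210 212 170  56  92 123  95 233 231 215 140]
 [ 90 225 169 172  99 160 118 209 114 227 225 183]
 [ 50 211 172 173 138 157 171 155  93 229 227 152]
 [ 96 122 231 165  97 179 167 137 180 227 194 138]
 [102 142 211 226 229 120  94 191 229 220 141 140]
 [143 141 141 243 228 232 226 229 227 141 139 140]
 [142 141 144 138 139 141 140 159 153 141 141 142]
 [142 143 139 142 140 141 141 141 140 140 141 139]]
[0.62360133 0.03047646] (np.float64(0.10838960950776491), np.float64(50.0), array([18.2, 18. , 17.7, 17.9, 18.4, 18.1])) (np.float64(0.10839288584811296), np.float64(49.5), array([18.2, 18. , 17.8, 17.9, 18.4, 18.2]))
area 1101.4366030194215 ideal 1122.336
[-0.43  0.45  0.45  1.71 -0.22  1.03  1.51]
```

Emit:
{"api": "carry_out", "payload": {
  "moves": [
    [[0,0,0],[1.3,6,0],6],
    [[0,0,0],[2.6,12,0],8],
    [[0,0,0],[3.9,18,0],8],
    [[0,0,0],[5.2,22,-2],8],
    [[0,0,0],[5.2,22,-2],8]
  ]
}}

```text
t: 19.95
eef_pos: [0.6126, 0.2358, 0.2489]
tool_rot: [0.001, 0.07, 0.998, 0.001]
contact_force: [1.1, -0.7, -0.0]
gripper_width: 0.935
```

```bash
python3 - <<'E'
from h import *
o=bot.get_obs(); print(o["eef_pos"]); c=cam("wrist"); np.save("w6c.npy",np.array(c,dtype=object),allow_pickle=True)
im=bot.read_camera("wrist");save("w6",im)
for n in("wrench","worm_top"):
  for d in bot.silhouettes(n,"wrist")[:3]: print(n,d["score"],d["location"],d["region"].sum(),at(c,[d["location"]],.02))
E
```

```text
[0.61255865 0.23575098 0.24887973]
wrench 0.71 [361.2, 165.9] 8652 [[0.57550455 0.28415923 0.02      ]]
worm_top 0.58 [362.9, 168.0] 8379 [[0.57782445 0.28564006 0.02      ]]
```

View pics/w6.png

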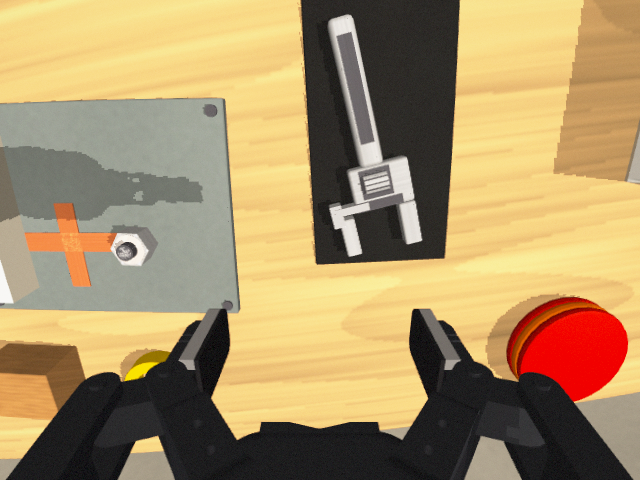

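```bash
cat > wr.py <<'E'
from h import *
def wrench(c,im,z,win=None):
    d=[d for d in bot.silhouettes("wrench","wrist")][0]; r=d["region"]
    g=(im.min(2)>95)|((im.max(2)>60)&(im.max(2).astype(int)-im.min(2)<40)&r)
    v,u=np.nonzero(r); P=at(c,np.c_[u,v].astype(float),z)[:,:2]
    # iterate: axis from handle part
    m=P.mean(0); w,V=np.linalg.eigh(np.cov((P-m).T)); ax=V[:,1]
    t=(P-m)@ax; 
    n=np.array([-ax[1],ax[0]]); s=(P-m)@n
    # jaws end is the wider one
    if np.std(s[t>np.percentile(t,80)])<np.std(s[t<np.percentile(t,20)]): ax=-ax
    for _ in range(4):
        n=np.array([-ax[1],ax[0]]); t=P@ax; s=P@n; t0,t1=np.percentile(t,.1),np.percentile(t,99.9)
        bins=np.arange(t0+.01,t0+.12,.004); mid=[]
        for b0 in bins:
            k=(t>=b0)&(t<b0+.004); mid.append((b0+.002,(s[k].min()+s[k].max())/2,s[k].max()-s[k].min()))
        mid=np.array(mid); f=np.polyfit(mid[:,0],mid[:,1],1); ax=ax+f[0]*n; ax/=np.linalg.norm(ax)
    n=np.array([-ax[1],ax[0]]); t=P@ax; s=P@n; k=(t>t0+.02)&(t<t0+.11)
    s0=np.median(mid[:,1])
    org=ax*(t.min()+.208)+n*(np.mean(mid[:,1])); 
    print("score",d["score"],"len",(t.max()-t.min())*1e3,"handle w",np.median(mid[:,2])*1e3,"yaw",np.degrees(np.arctan2(ax[1],ax[0])),"origin",org)
    return org,ax
E
python3 - <<'E'
from wr import *
c=cam("wrist"); im=bot.read_camera("wrist").copy(); print(bot.get_obs()["eef_pos"])
o,ax=wrench(c,im,.022); n=np.array([-ax[1],ax[0]])
for x,y in((0,0),(-.208,0),(-.208,.012),(-.208,-.012),(-.07,.012),(-.07,-.012),(.021,.018),(-.022,.018),(-.024,0),(-.09,0),(-.052,0)):
    u=proj(c,[[*(o+x*ax+y*n),.022 if x!=-.052 else .029]])[0]; cv2.circle(im,tuple(int(round(a)) for a in u),1,(255,0,0),-1)
save("w7",cv2.resize(im[0:270,290:470],None,fx=2.2,fy=2.2))
E
```

```text
[0.61324498 0.22892578 0.24739133]
score 0.72 len 229.14108300138315 handle w 24.873595647825457 yaw 6.337607389276834 origin [0.64653234 0.3011661 ]
```

View pics/w7.png

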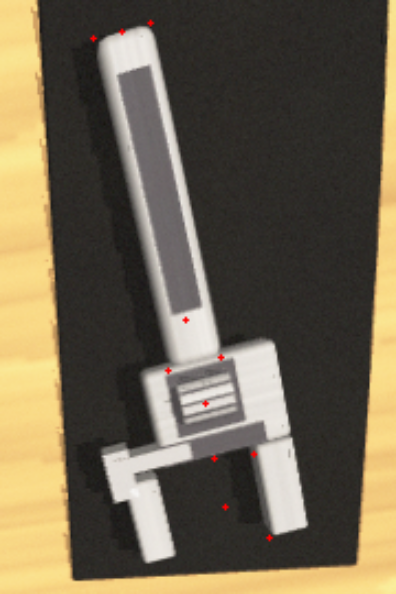

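```bash
python3 - <<'E'
from h import *
o=bot.get_obs(); print(o["eef_pos"],go([.5571,.2912,.07],np.radians(96.34)))
E
```

```text
[0.61325355 0.22910206 0.24732617] (array([ -0.06,  -0.02, -14.91]), array([ 6.47,  5.32, 17.73]))
```

Emit:
{"api": "carry_out", "payload": {
  "moves": [
    [[0,0,-7.5],[3.2,2.6,5],5],
    [[0,0,-14.9],[6.5,5.3,10],5],
    [[0,0,-14.9],[6.5,5.3,16],5],
    [[0,0,-14.9],[6.5,5.3,17.7],5],
    [[0,0,-14.9],[6.5,5.3,17.7],5]
  ]
}}

```text
t: 20.82
eef_pos: [0.557, 0.2919, 0.0702]
tool_rot: [-0.0, -0.056, 0.998, -0.001]
contact_force: [1.0, -0.4, 0.7]
gripper_width: 0.585
```

Emit:
{"api": "carry_out", "payload": {
  "moves": [
    [[0,0,0],[0,0,0],5],
    [[0,0,0],[0,0,0],5]
  ]
}}

```text
t: 21.08
eef_pos: [0.558, 0.2941, 0.0728]
tool_rot: [0.002, -0.057, 0.998, 0.001]
contact_force: [0.9, 0.2, -0.1]
gripper_width: 0.582
```

```bash
python3 - <<'E'
from h import *
o=bot.get_obs(); print(o["eef_pos"],go([.5571,.2912,.025],np.radians(96.34)))
E
```

```text
[0.55801335 0.29410781 0.07278776] (array([0.09, 0.2 , 0.15]), array([ 0.14, -0.29,  4.78]))
```

Emit:
{"api": "carry_out", "payload": {
  "moves": [
    [[0,0,0],[0.1,-0.3,3],5],
    [[0,0,0],[0.1,-0.3,4.7],5],
    [[0,0,0],[0.1,-0.3,4.7],5],
    [[0,0,0],[0.1,-0.3,4.7],5],
    [[0,0,0],[0.1,-0.3,4.7],1]
  ],
  "newtons": 80
}}

```text
t: 21.7
eef_pos: [0.5563, 0.2912, 0.0245]
tool_rot: [0.001, -0.057, 0.998, 0.0]
contact_force: [0.2, 0.1, 0.1]
gripper_width: 0.388
```

Emit:
{"api": "carry_out", "payload": {
  "moves": [
    [[0,0,0],[0,0,0],1],
    [[0,0,0],[0,0,0],1],
    [[0,0,0],[0,0,0],1],
    [[0,0,0],[0,0,-4],1],
    [[0,0,0],[0,0,-10],1]
  ]
}}

```text
t: 22.32
eef_pos: [0.5533, 0.2899, 0.1222]
tool_rot: [-0.003, -0.057, 0.998, -0.002]
contact_force: [0.7, 1.0, -5.3]
gripper_width: 0.255
```

```bash
python3 - <<'E'
from h import *
o=bot.get_obs(); print(o["eef_pos"],o["gripper_width"],o["contact_force"]);print(o["tool_rot"])
a=np.radians(19.75);x=np.array([np.cos(a),np.sin(a)]);y=np.array([-x[1],x[0]])
t=np.array([.6236,.0305])-.09*x+.005*y-.003*x; print(t,go([*t,.125],a+np.pi/2))
E
```

```text
[0.55334839 0.28985752 0.12219454] 0.254895754751354 [ 0.73260885  1.00169409 -5.25325569]
[-0.00275595 -0.05730148  0.99835186 -0.00158563]
[0.53438105 0.00377963] (array([ -0.13,  -0.34, -13.18]), array([  5.16, -28.2 ,  -0.17]))
```

Emit:
{"api": "carry_out", "payload": {
  "moves": [
    [[0,0,-3],[1,-5.6,0],1],
    [[0,0,-6],[2,-11.3,0],1],
    [[0,0,-9],[3,-17,0],1],
    [[0,0,-12],[4,-22.6,0],1],
    [[0,0,-13.2],[5,-28,0],1]
  ]
}}

```text
t: 22.95
eef_pos: [0.5368, 0.005, 0.1233]
tool_rot: [-0.001, -0.172, 0.985, -0.0]
contact_force: [1.4, 0.2, -5.8]
gripper_width: 0.253
```

Emit:
{"api": "carry_out", "payload": {
  "moves": [
    [[0,0,0],[0,0,0],1],
    [[0,0,0],[0,0,0],1]
  ]
}}

```text
t: 23.2
eef_pos: [0.5374, 0.007, 0.1233]
tool_rot: [-0.0, -0.171, 0.985, 0.0]
contact_force: [0.2, 1.3, -6.3]
gripper_width: 0.258
```

```bash
python3 - <<'E'
from wr import *
o=bot.get_obs(); print(o["eef_pos"],o["tool_rot"])
a=np.radians(19.75);x=np.array([np.cos(a),np.sin(a)]);y=np.array([-x[1],x[0]])
t=np.array([.6236,.0305])-.09*x+.005*y-.003*x; print(t,go([*t,.07],a+np.pi/2))
c=cam("wrist"); im=bot.read_camera("wrist");save("w8",im)
E
```

```text
[0.53738281 0.00704913 0.12328543] [-4.36907344e-04 -1.71107441e-01  9.85252241e-01  2.73036120e-04]
[0.53438105 0.00377963] (array([ 0.04, -0.04, -0.05]), array([ 0.39, -0.21,  5.33]))
```

View pics/w8.png

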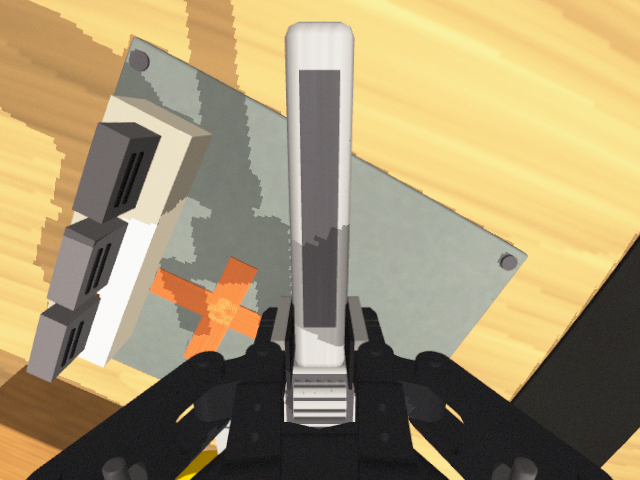

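```bash
python3 - <<'E'
from wr import *
o=bot.get_obs(); p=np.array(o["eef_pos"])[:2];c=cam("wrist")
A=at(c,[[320,24],[286,200],[352,200],[287,60],[352,60]],.120)[:,:2]
Rr=q2R(o["tool_rot"])[:2,:2]
print((A-p)@Rr*1000)
E
```

```text
[[116.35243634   0.27792534]
 [ 57.39337572 -12.52447922]
 [ 57.36788695  12.31973445]
 [105.42532458 -10.82490059]
 [105.41372881  11.04344012]]
```

Emit:
{"api": "carry_out", "payload": {
  "moves": [
    [[0,0,0],[0.45,-0.2,0],1],
    [[0,0,0],[0.45,-0.2,2.5],1],
    [[0,0,0],[0.45,-0.2,4.2],1],
    [[0,0,0],[0.45,-0.2,4.2],1],
    [[0,0,0],[0.45,-0.2,4.2],1]
  ]
}}

```text
t: 23.88
eef_pos: [0.5348, 0.0037, 0.0819]
tool_rot: [0.0, -0.172, 0.985, -0.0]
contact_force: [0.1, -1.2, -5.6]
gripper_width: 0.253
```

```bash
python3 - <<'E'
from wr import *
o=bot.get_obs(); print(o["eef_pos"],o["tool_rot"])
a=np.radians(19.75);x=np.array([np.cos(a),np.sin(a)]);y=np.array([-x[1],x[0]])
t=np.array([.6236,.0305])-.091*x+.005*y-.003*x; print(t,go([*t,.034],a+np.pi/2))
im=bot.read_camera("side");save("s2",cv2.resize(im[190:310,230:390],None,fx=4,fy=4,interpolation=cv2.INTER_CUBIC))
E
```

```text
[0.53475436 0.00371046 0.08188827] [ 2.10028647e-04 -1.71649245e-01  9.85158104e-01 -4.08939521e-05]
[0.53343987 0.00344171] (array([-0.01,  0.02,  0.02]), array([0.13, 0.02, 4.79]))
```

View pics/s2.png

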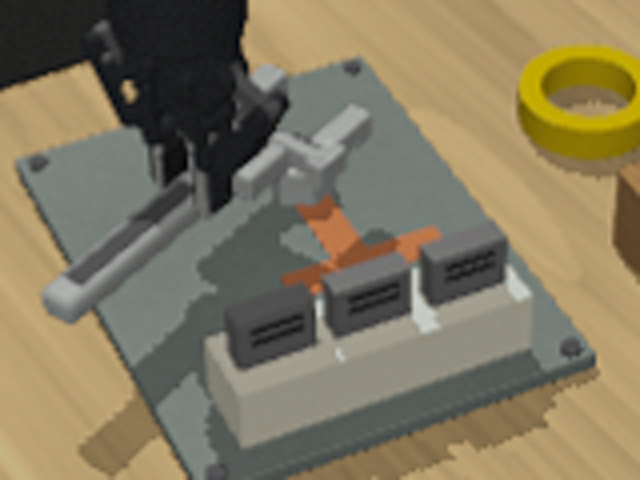

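Emit:
{"api": "carry_out", "payload": {
  "moves": [
    [[0,0,0],[0.1,0,1],1],
    [[0,0,0],[0.1,0,2],1],
    [[0,0,0],[0.1,0,2.6],1],
    [[0,0,0],[0.1,0,2.6],1]
  ]
}}

```text
t: 24.42
eef_pos: [0.5329, 0.0032, 0.0548]
tool_rot: [-0.001, -0.172, 0.985, 0.0]
contact_force: [-0.1, 0.5, -4.8]
gripper_width: 0.258
```

Emit:
{"api": "carry_out", "payload": {
  "moves": [
    [[0,0,0],[0,0,0.6],1],
    [[0,0,0],[0,0,1.2],1],
    [[0,0,0],[0,0,1.2],1]
  ]
}}

```text
t: 24.8
eef_pos: [0.533, 0.0032, 0.043]
tool_rot: [-0.001, -0.172, 0.985, 0.0]
contact_force: [-0.3, 0.1, -4.7]
gripper_width: 0.257
```

Emit:
{"api": "carry_out", "payload": {
  "moves": [
    [[0,0,0],[0,0,0.6],1],
    [[0,0,0],[0,0,0.9],1],
    [[0,0,0],[0,0,0.95],1],
    [[0,0,0],[0,0,0.95],1]
  ]
}}

```text
t: 25.3
eef_pos: [0.5335, 0.0033, 0.0341]
tool_rot: [0.0, -0.172, 0.985, 0.0]
contact_force: [0.2, -0.7, -6.6]
gripper_width: 0.254
```

Emit:
{"api": "carry_out", "payload": {
  "moves": [
    [[0,0,0],[0,0,0.15],1],
    [[0,0,0],[0,-0.25,0.15],1],
    [[0,0,0],[0,-0.45,0.15],1],
    [[0,0,0],[0,-0.45,0.15],1]
  ]
}}

```text
t: 25.8
eef_pos: [0.5354, -0.0005, 0.0329]
tool_rot: [0.0, -0.172, 0.985, 0.0]
contact_force: [-1.1, 3.7, 1.8]
gripper_width: 0.254
```

Emit:
{"api": "carry_out", "payload": {
  "moves": [
    [[0,0,0],[0,0,0],5],
    [[0,0,0],[0,0,0],5],
    [[0,0,0],[0,0,-5],5],
    [[0,0,0],[0,0,-11],4],
    [[0,0,0],[0,0,-17],2]
  ]
}}

```text
t: 26.42
eef_pos: [0.5348, -0.0017, 0.2043]
tool_rot: [0.0, -0.171, 0.985, -0.0]
contact_force: [0.9, 0.5, 0.0]
gripper_width: 0.269
```

Emit:
{"api": "carry_out", "payload": {
  "moves": [
    [[0,0,0],[-4,0,-2],0],
    [[0,0,0],[-8,0,-2],0],
    [[0,0,0],[-8,0,-2],0],
    [[0,0,0],[-8,0,-2],0]
  ]
}}

```text
t: 26.92
eef_pos: [0.6094, 0.0251, 0.2219]
tool_rot: [-0.001, -0.171, 0.985, -0.0]
contact_force: [-0.1, 0.6, -0.3]
gripper_width: 0.0
```

```bash
cat > jw.py <<'E'
from wr import *
import sys
c=cam("wrist"); im=bot.read_camera("wrist").copy(); print(bot.get_obs()["eef_pos"])
o,ax=wrench(c,im,.030); n=np.array([-ax[1],ax[0]])
print("nut in wrench mm",(np.array([.6236,.0305])-o)@np.c_[ax,n]*1000)
print("worm top world",o-.052*ax)
for x,y in((0,0),(-.208,0),(.021,.018),(-.022,.018)):
    u=proj(c,[[*(o+x*ax+y*n),.030]])[0]; cv2.circle(im,tuple(int(round(a)) for a in u),1,(255,0,0),-1)
u=proj(c,[[*(o-.052*ax),.037]])[0]; cv2.circle(im,tuple(int(round(a)) for a in u),1,(0,0,255),-1)
# crop along wrench
ct=proj(c,[[*(o-.02*ax),.03]])[0].astype(int)
y0=max(0,ct[1]-100);x0=max(0,ct[0]-110)
save(sys.argv[1],cv2.resize(im[y0:y0+200,x0:x0+220],None,fx=3,fy=3,interpolation=cv2.INTER_CUBIC))
E
python3 jw.py w9
```

```text
[0.6091445  0.02493962 0.22202768]
score 0.78 len 214.41596467362385 handle w 22.93071463457795 yaw 20.86496893928127 origin [0.63407229 0.03793079]
nut in wrench mm [-12.43214075  -3.21361717]
worm top world [0.58548232 0.01941012]
```

View pics/w9.png

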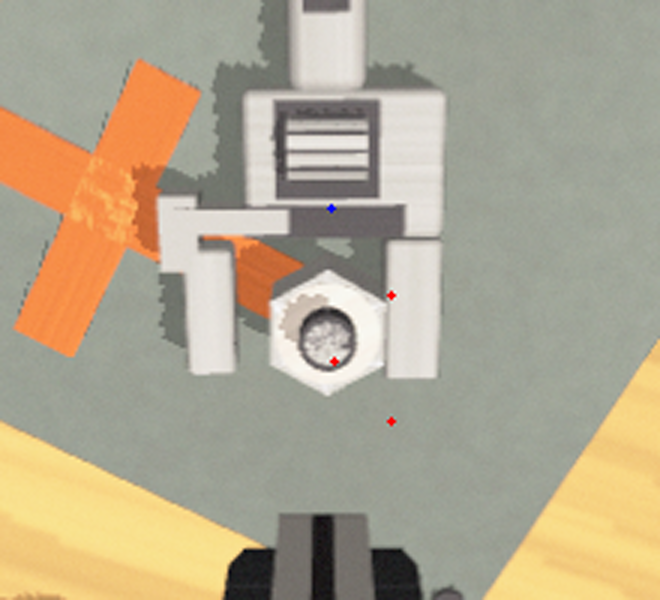

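```bash
python3 - <<'E'
from wr import *
c=cam("wrist"); im=bot.read_camera("wrist")
o,ax=wrench(c,im,.030); n=np.array([-ax[1],ax[0]])
ct=proj(c,[[*(o-.02*ax),.03]])[0].astype(int); y0=max(0,ct[1]-100);x0=max(0,ct[0]-110)
f=lambda u,v,z:at(c,[[x0+u/3,y0+v/3]],z)[0,:2]
tip=f(410,377,.030);th=f(325,238,.030);rec=f(327,148,.030);wm=f(328,150,.037);fj=f(387,310,.03);mj=f(233,310,.03);nc=f(328,333,.036)
for nm,q in dict(tip=tip,th=th,rec=rec,wm=wm,fj=fj,mj=mj,nut=nc).items(): print(nm,q.round(4),((q-nc)@np.c_[ax,n]*1000).round(1))
W=(rec+wm)/2; print(W)
for d in(-.011,): print(go([*(W+d*ax),.075],np.arctan2(n[1],n[0])))
E
```

```text
score 0.6 len 214.6420104604677 handle w 22.65901407308489 yaw 20.931530044126763 origin [0.63374586 0.0380474 ]
tip [0.6307 0.0632] [17.6 26.3]
th [0.5966 0.0216] [-29.1  -0.3]
rec [0.5702 0.0128] [-56.9   0.9]
wm [0.5698 0.0129] [-57.3   1.2]
fj [0.612 0.048] [-5.3 18.9]
mj [0.6284 0.0019] [ -6.4 -30. ]
nut [0.6237 0.0323] [0. 0.]
[0.57001752 0.01286882]
(array([ 0.01, -0.04, -1.24]), array([ 5.22,  0.14, 14.75]))
```

Emit:
{"api": "carry_out", "payload": {
  "moves": [
    [[0,0,-1.2],[5.2,0.15,5],0],
    [[0,0,-1.2],[5.2,0.15,10],0],
    [[0,0,-1.2],[5.2,0.15,14.7],0],
    [[0,0,-1.2],[5.2,0.15,14.7],0],
    [[0,0,-1.2],[5.2,0.15,14.7],0]
  ]
}}

```text
t: 27.75
eef_pos: [0.5619, 0.0097, 0.0772]
tool_rot: [0.001, -0.182, 0.983, -0.0]
contact_force: [0.6, -0.6, 0.2]
gripper_width: -0.003
```

Emit:
{"api": "carry_out", "payload": {
  "moves": [
    [[0,0,0],[0,0,1],0],
    [[0,0,0],[0,0,1.7],0],
    [[0,0,0],[0,0,1.7],0]
  ]
}}

```text
t: 28.12
eef_pos: [0.5606, 0.0099, 0.0584]
tool_rot: [-0.0, -0.182, 0.983, 0.0]
contact_force: [0.6, -0.7, 1.0]
gripper_width: -0.0
```

```bash
python3 - <<'E'
from h import *
o=bot.get_obs(); print(o["eef_pos"],o["contact_force"],go([.5597,.009,.055],np.radians(110.9)))
E
```

```text
[0.56057466 0.00994179 0.05836416] [ 0.61080863 -0.66060673  0.9691062 ] (array([ 0.01, -0.03,  0.06]), array([ 0.12, -0.06,  0.34]))
```

Probe for contact.

Emit:
{"api": "carry_out", "payload": {
  "moves": [
    [[0,0,0],[0,0,0.3],0],
    [[0,0,0],[0,0,0.45],0],
    [[0,0,0],[0,0,0.45],0]
  ]
}}

```text
t: 28.5
eef_pos: [0.5608, 0.0098, 0.054]
tool_rot: [-0.0, -0.182, 0.983, 0.0]
contact_force: [-0.7, -0.2, -1.0]
gripper_width: 0.008
```

Emit:
{"api": "carry_out", "payload": {
  "moves": [
    [[0,0,0],[0,0,0.15],0],
    [[0,0,0],[0,0,0.15],0],
    [[0,0,0],[0,0,0.25],0],
    [[0,0,0],[0,0,0.25],0]
  ]
}}

```text
t: 29.0
eef_pos: [0.5611, 0.0098, 0.053]
tool_rot: [0.0, -0.182, 0.983, 0.0]
contact_force: [-4.9, -0.3, 16.6]
gripper_width: -0.001
```

Emit:
{"api": "carry_out", "payload": {
  "moves": [
    [[0,0,0],[-0.6,0,-0.05],0],
    [[0,0,0],[-1.2,0,-0.05],0],
    [[0,0,0],[-1.8,0,-0.05],0]
  ]
}}

```text
t: 29.38
eef_pos: [0.5779, 0.016, 0.0537]
tool_rot: [0.0, -0.182, 0.983, 0.0]
contact_force: [-3.9, -0.5, 15.9]
gripper_width: -0.0
```

Emit:
{"api": "carry_out", "payload": {
  "moves": [
    [[0,0,0],[0,0,-1],0],
    [[0,0,0],[1.8,0,-1],0],
    [[0,0,0],[1.8,0,0],0],
    [[0,0,0],[0.9,0,0],0],
    [[0,0,0],[0,0,0],0]
  ]
}}

```text
t: 30.0
eef_pos: [0.5778, 0.0156, 0.0536]
tool_rot: [-0.0, -0.181, 0.983, 0.0]
contact_force: [-5.6, -1.8, 19.2]
gripper_width: -0.002
```

Emit:
{"api": "carry_out", "payload": {
  "moves": [
    [[0,0,0],[0,0,-6],0],
    [[0,0,0],[-3,0,-12],0],
    [[0,0,0],[-4.5,0,-17],0],
    [[0,0,0],[-4.5,0,-17],0],
    [[0,0,0],[-4.5,0,-17],0]
  ]
}}

```text
t: 30.62
eef_pos: [0.6193, 0.0327, 0.221]
tool_rot: [-0.001, -0.182, 0.983, 0.0]
contact_force: [-0.8, -0.4, -1.5]
gripper_width: 0.001
```

```bash
python3 jw.py w10
```

```text
[0.61866344 0.03243161 0.22030088]
score 0.62 len 201.92323647776516 handle w 22.92470122294546 yaw 21.434386069328927 origin [0.64651064 0.04045689]
nut in wrench mm [-24.96466247  -0.89587975]
worm top world [0.59810713 0.02145425]
```

View pics/w10.png

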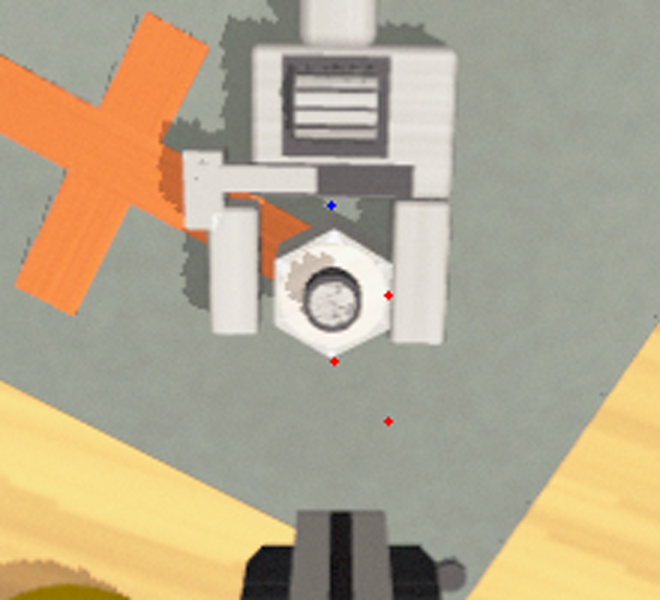

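```bash
python3 - <<'E'
from h import *
o=bot.get_obs(); print(o["eef_pos"],go([.5606,.0098,.063],np.radians(110.9)))
E
```

```text
[0.61847342 0.0322914  0.22008757] (array([ 0.04, -0.19,  0.05]), array([ 6.16, -0.04, 15.73]))
```

Emit:
{"api": "carry_out", "payload": {
  "moves": [
    [[0,0,0],[6.15,0,5],0],
    [[0,0,0],[6.15,0,10],0],
    [[0,0,0],[6.15,0,15],0],
    [[0,0,0],[6.15,0,15.7],0],
    [[0,0,0],[6.15,0,15.7],0]
  ]
}}

```text
t: 31.35
eef_pos: [0.5624, 0.0102, 0.0652]
tool_rot: [-0.0, -0.182, 0.983, -0.0]
contact_force: [0.6, 0.7, 0.1]
gripper_width: 0.001
```

```bash
python3 - <<'E'
from h import *
o=bot.get_obs(); print(o["eef_pos"],go([.5610,.0098,.0518],np.radians(110.9)))
E
```

```text
[0.56239012 0.01021262 0.06518954] (array([-0.  , -0.04,  0.04]), array([0.14, 0.01, 1.34]))
```

Emit:
{"api": "carry_out", "payload": {
  "moves": [
    [[0,0,0],[0.1,0,1],0],
    [[0,0,0],[0.1,0,1.25],0],
    [[0,0,0],[-0.5,0,1.25],0],
    [[0,0,0],[-1.1,0,1.25],0],
    [[0,0,0],[-1.7,0,1.25],0]
  ]
}}

```text
t: 31.98
eef_pos: [0.5778, 0.0159, 0.0539]
tool_rot: [-0.0, -0.182, 0.983, 0.0]
contact_force: [-4.1, -0.7, 9.3]
gripper_width: 0.001
```

Emit:
{"api": "carry_out", "payload": {
  "moves": [
    [[0,0,0],[0,0,-1],0],
    [[0,0,0],[1.8,0,-1],0],
    [[0,0,0],[1.8,0,0],0],
    [[0,0,0],[0.9,0,0],0],
    [[0,0,0],[0,0,0],0]
  ]
}}

```text
t: 32.6
eef_pos: [0.5784, 0.0158, 0.0537]
tool_rot: [-0.0, -0.181, 0.983, -0.0]
contact_force: [-6.8, -3.3, 15.0]
gripper_width: 0.001
```

Emit:
{"api": "carry_out", "payload": {
  "moves": [
    [[0,0,0],[0,0,-6],0],
    [[0,0,0],[-3,0,-12],0],
    [[0,0,0],[-4.5,0,-17],0],
    [[0,0,0],[-4.5,0,-17],0],
    [[0,0,0],[-4.5,0,-17],0]
  ]
}}

```text
t: 33.22
eef_pos: [0.6199, 0.0329, 0.2218]
tool_rot: [-0.0, -0.182, 0.983, 0.0]
contact_force: [-0.8, 0.0, -0.1]
gripper_width: -0.001
```

```bash
cat > pr.py <<'E'
from h import *
# brightness profile across the jaws in a nut-anchored frame (nut at N), wrench heading th; runs of bright pixels in mm
def prof(th,N=(.6237,.0323),xs=(-16,-12,-8,-4,0),z=.030):
    c=cam("wrist"); im=bot.read_camera("wrist"); g=im.min(2).astype(np.float32)
    a=np.radians(th); ax=np.array([np.cos(a),np.sin(a)]); n=np.array([-ax[1],ax[0]])
    s=np.arange(-50,45,.25)/1000
    for x in xs:
        P=np.array(N)+x/1000*ax+s[:,None]*n; uv=proj(c,np.c_[P,np.full(len(s),z)]).astype(np.float32)
        v=cv2.remap(g,uv[None,:,0],uv[None,:,1],cv2.INTER_LINEAR)[0]>178
        e=np.flatnonzero(np.diff(v.astype(int))); print(x,(s[e]*1000).round(1),"starts bright" if v[0] else "")
    return im
E
python3 - <<'E'
from pr import *
im=prof(21.2); save("w11",im)
E
```

```text
-16 [-33.  -19.5  -6.2   5.2  18.8  35.2] 
-12 [-33.  -23.  -14.   11.5  18.8  34.8] 
-8 [-33.2 -21.2 -18.8 -13.8 -11.  -10.5  -7.2  18.5  18.8  34.5] 
-4 [-33.2 -22.2 -18.8 -14.2 -14.   -9.2   6.2  34.8] 
0 [-33.5 -22.5 -19.2 -12.8   8.   34.8]
```

```bash
python3 - <<'E'
from h import *
im=cv2.imread("pics/w11.png"); u=proj(cam("wrist"),[[.6237,.0323,.03]])[0].astype(int); print(u)
cv2.imwrite("pics/w11c.png",cv2.resize(im[max(0,u[1]-70):u[1]+50,u[0]-60:u[0]+60],None,fx=5,fy=5,interpolation=cv2.INTER_CUBIC))
E
```

```text
[317 222]
```

View pics/w11c.png

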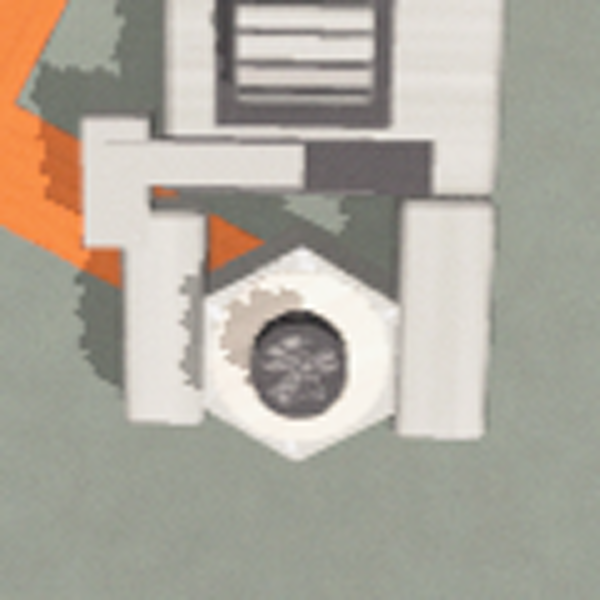

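Emit:
{"api": "carry_out", "payload": {
  "moves": [
    [[0,0,0],[6.2,0,5],0],
    [[0,0,0],[6.2,0,10],0],
    [[0,0,0],[6.2,0,15],0],
    [[0,0,0],[6.2,0,15.7],0],
    [[0,0,0],[6.2,0,15.7],0]
  ]
}}

```text
t: 33.9
eef_pos: [0.5623, 0.0102, 0.0656]
tool_rot: [-0.0, -0.182, 0.983, -0.0]
contact_force: [0.6, -0.4, 0.2]
gripper_width: 0.002
```

```bash
python3 - <<'E'
from h import *
o=bot.get_obs(); print(o["eef_pos"],go([.5610,.0098,.0518],np.radians(110.9)))
E
```

```text
[0.56229312 0.01022914 0.06558383] (array([ 0.  , -0.05,  0.04]), array([0.13, 0.01, 1.38]))
```

Emit:
{"api": "carry_out", "payload": {
  "moves": [
    [[0,0,0],[0.1,0,1],0],
    [[0,0,0],[0.1,0,1.28],0],
    [[0,0,0],[-0.3,0,1.28],0],
    [[0,0,0],[-0.7,0,1.28],0],
    [[0,0,0],[-1.0,0,1.28],0]
  ]
}}

```text
t: 34.52
eef_pos: [0.5673, 0.012, 0.0537]
tool_rot: [-0.004, -0.181, 0.983, 0.0]
contact_force: [-17.3, -4.0, 22.6]
gripper_width: -0.0
```

Emit:
{"api": "carry_out", "payload": {
  "moves": [
    [[0,0,0],[0,0,-5],2],
    [[0,0,0],[0,0,-10],5],
    [[0,0,0],[-3,0,-17],5],
    [[0,0,0],[-3,0,-17],5],
    [[0,0,0],[-3,0,-17],5]
  ]
}}

```text
t: 35.15
eef_pos: [0.6001, 0.025, 0.2237]
tool_rot: [0.001, -0.182, 0.983, 0.0]
contact_force: [-0.7, -0.6, -1.5]
gripper_width: 0.588
```

```bash
python3 - <<'E'
from wr import *
c=cam("wrist"); im=bot.read_camera("wrist"); print(bot.get_obs()["eef_pos"])
save("w12",im); o,ax=wrench(c,im,.030); n=np.array([-ax[1],ax[0]])
d=(np.array([.6237,.0323])-o)@n; print("nut lateral mm",d*1000)
a=np.arctan2(ax[1],ax[0])
base=o+ax*((np.array([.6237,.0323])-o)@ax-.004)   # jaws_mid, from nut ~4 mm ahead
p=base-.095*ax; print(p,np.degrees(a),go([*p,.034],a+np.pi/2))
E
```

```text
[0.59885819 0.02470636 0.22211545]
score 0.65 len 222.896717713201 handle w 22.720356958556426 yaw 20.452486270486204 origin [0.62672496 0.03428986]
nut lateral mm -0.8074120663079472
[ 0.5306586  -0.00153711] 20.452486270486204 (array([ 0.04, -0.15,  0.49]), array([ 7.19, -0.03, 18.75]))
```

Emit:
{"api": "carry_out", "payload": {
  "moves": [
    [[0,0,0.5],[7.2,0,5],5],
    [[0,0,0.5],[7.2,0,10],5],
    [[0,0,0.5],[7.2,0,14],5],
    [[0,0,0.5],[7.2,0,14],5],
    [[0,0,0.5],[7.2,0,14],5]
  ]
}}

```text
t: 35.88
eef_pos: [0.5328, -0.0012, 0.0834]
tool_rot: [0.0, -0.177, 0.984, -0.0]
contact_force: [0.6, 0.8, -0.8]
gripper_width: 0.584
```

```bash
python3 - <<'E'
from h import *
o=bot.get_obs(); print(o["eef_pos"],go([.5307,-.0015,.034],np.radians(110.45)))
E
```

```text
[ 0.5327775  -0.00124038  0.08336863] (array([-0.01,  0.01, -0.02]), array([0.2 , 0.05, 4.94]))
```

Emit:
{"api": "carry_out", "payload": {
  "moves": [
    [[0,0,0],[0.2,0,3],5],
    [[0,0,0],[0.2,0,4.9],5],
    [[0,0,0],[0.2,0,4.9],5],
    [[0,0,0],[0.2,0,4.9],2],
    [[0,0,0],[0.2,0,4.9],1]
  ],
  "newtons": 60
}}

```text
t: 36.5
eef_pos: [0.5318, -0.0018, 0.0356]
tool_rot: [0.001, -0.177, 0.984, -0.0]
contact_force: [-0.8, -0.5, 6.8]
gripper_width: 0.257
```

Emit:
{"api": "carry_out", "payload": {
  "moves": [
    [[0,0,0],[0,0,0],1],
    [[0,0,0],[0,0,0],1],
    [[0,0,0],[0,0,0],1]
  ]
}}

```text
t: 36.88
eef_pos: [0.5318, -0.0017, 0.0356]
tool_rot: [0.002, -0.177, 0.984, 0.0]
contact_force: [-1.6, 0.4, 6.0]
gripper_width: 0.258
```

```bash
cat > arc.py <<'E'
from h import *
import sys
# arc about nut N: from the current pose turn clockwise by steps (deg); rows in tool axes
N=np.array([.6237,.0318])
def rows(total,n=5):
    o=bot.get_obs(); p=np.array(o["eef_pos"]);R0=q2R(o["tool_rot"]); y=R0[:2,1]; print(p,"tool y",np.degrees(np.arctan2(y[1],y[0])),"r",np.linalg.norm(p[:2]-N), o["contact_force"],o["torque"])
    for i in range(1,n+1):
        t=total*i/n; M=R.from_euler("z",-t,degrees=True).as_matrix()[:2,:2]
        q=N+M@(p[:2]-N); d=np.r_[q-p[:2],0]; print([0,0,round(t,1)],(R0.T@d*100).round(2))
rows(float(sys.argv[1]))
E
python3 arc.py 20
```

```text
[ 0.53182879 -0.00174975  0.03560289] tool y 110.41770351258403 r 0.09780544854338888 [-1.5980159   0.44149515  5.98609756] [-0.04307728  0.22014208 -0.15450385]
[0, 0, 4.0] [-0.03  0.68 -0.  ]
[0, 0, 8.0] [-0.1   1.36 -0.  ]
[0, 0, 12.0] [-0.23  2.03 -0.  ]
[0, 0, 16.0] [-0.4   2.69 -0.  ]
[0, 0, 20.0] [-0.61  3.34  0.  ]
```

Emit:
{"api": "carry_out", "payload": {
  "moves": [
    [[0,0,4],[0,0.7,0],1],
    [[0,0,8],[-0.1,1.35,0],1],
    [[0,0,12],[-0.2,2.0,0],1],
    [[0,0,16],[-0.4,2.7,0],1],
    [[0,0,20],[-0.6,3.35,0],1]
  ]
}}

```text
t: 37.5
eef_pos: [0.5258, 0.0306, 0.0356]
tool_rot: [0.002, -0.003, 1.0, -0.001]
contact_force: [0.2, -3.7, 5.3]
gripper_width: 0.259
```

```bash
python3 arc.py 20
```

```text
[0.52581499 0.03057514 0.03560337] tool y 90.3798028676829 r 0.09789267468719329 [ 0.17808104 -3.72343937  5.27661896] [-0.91563637  0.01350977  0.65192179]
[0, 0, 4.0] [-0.02  0.68 -0.  ]
[0, 0, 8.0] [-0.09  1.36 -0.  ]
[0, 0, 12.0] [-0.2   2.04 -0.  ]
[0, 0, 16.0] [-0.36  2.7  -0.  ]
[0, 0, 20.0] [-0.57  3.35 -0.  ]
```

Emit:
{"api": "carry_out", "payload": {
  "moves": [
    [[0,0,4],[0,0.7,0],1],
    [[0,0,8],[-0.1,1.35,0],1],
    [[0,0,12],[-0.2,2.05,0],1],
    [[0,0,16],[-0.35,2.7,0],1],
    [[0,0,20],[-0.57,3.35,0],1]
  ]
}}

```text
t: 38.12
eef_pos: [0.5313, 0.0643, 0.0356]
tool_rot: [0.002, 0.17, 0.985, -0.0]
contact_force: [-1.1, -3.7, 6.1]
gripper_width: 0.26
```

```bash
python3 arc.py 15
```

```text
[0.53127868 0.06433865 0.03561243] tool y 70.3978702351496 r 0.09798195320094946 [-1.06340192 -3.65004685  6.06227996] [-0.99640313  0.09566841  0.758135  ]
[0, 0, 3.0] [-0.01  0.51  0.  ]
[0, 0, 6.0] [-0.05  1.02  0.  ]
[0, 0, 9.0] [-0.12  1.53  0.  ]
[0, 0, 12.0] [-0.21  2.04  0.  ]
[0, 0, 15.0] [-0.32  2.54  0.  ]
```

Emit:
{"api": "carry_out", "payload": {
  "moves": [
    [[0,0,3],[0,0.5,0],1],
    [[0,0,6],[-0.05,1.0,0],1],
    [[0,0,9],[-0.12,1.5,0],1],
    [[0,0,12],[-0.2,2.05,0],1],
    [[0,0,14],[-0.3,2.4,0],1]
  ]
}}

```text
t: 38.75
eef_pos: [0.5417, 0.0857, 0.0356]
tool_rot: [0.001, 0.288, 0.957, -0.0]
contact_force: [-2.0, -4.6, 8.4]
gripper_width: 0.257
```

```bash
python3 arc.py 5
```

```text
[0.54174548 0.08572796 0.03559542] tool y 56.46562079678872 r 0.09810590188818005 [-1.99340557 -4.6071754   8.35826587] [-1.05459913  0.46913367  0.79347699]
[0, 0, 1.0] [-0.    0.17  0.  ]
[0, 0, 2.0] [-0.    0.34  0.  ]
[0, 0, 3.0] [-0.01  0.51  0.  ]
[0, 0, 4.0] [-0.02  0.68  0.  ]
[0, 0, 5.0] [-0.03  0.86  0.  ]
```

Emit:
{"api": "carry_out", "payload": {
  "moves": [
    [[0,0,1],[0,0.17,0],1],
    [[0,0,2],[0,0.34,0],1],
    [[0,0,3],[0,0.5,0],1],
    [[0,0,3],[0,0.5,0],1]
  ]
}}

```text
t: 39.25
eef_pos: [0.544, 0.0896, 0.0356]
tool_rot: [0.001, 0.312, 0.95, -0.0]
contact_force: [-3.6, -4.4, 9.8]
gripper_width: 0.259
```

```bash
python3 arc.py 5|head -1
```

```text
[0.54400697 0.08959742 0.03560206] tool y 53.59129183040879 r 0.09844552157697878 [-3.60774395 -4.36975699  9.76369653] [-1.17962235  0.69919321  1.08468791]
```

Emit:
{"api": "carry_out", "payload": {
  "moves": [
    [[0,0,1],[0,0.17,0],1],
    [[0,0,2],[0,0.34,0],1],
    [[0,0,3],[0,0.5,0],1],
    [[0,0,3],[0,0.5,0],1]
  ]
}}

```text
t: 39.75
eef_pos: [0.5465, 0.094, 0.0356]
tool_rot: [0.0, 0.337, 0.942, -0.0]
contact_force: [-4.3, -5.1, 11.8]
gripper_width: 0.262
```

```bash
python3 arc.py 5|head -1
```

```text
[0.54650317 0.09403318 0.03557442] tool y 50.65098333155497 r 0.09915805340207391 [-4.3333988  -5.07001398 11.84727888] [-1.05960337  0.98552102  1.37200396]
```

Emit:
{"api": "carry_out", "payload": {
  "moves": [
    [[0,0,-3],[0,-0.5,0],1],
    [[0,0,-3],[0,-0.5,0],5],
    [[0,0,-3],[0,-0.5,0],5],
    [[0,0,-3],[0,-0.5,-5],5],
    [[0,0,-3],[0,-0.5,-11],5]
  ]
}}

```text
t: 40.38
eef_pos: [0.5424, 0.0912, 0.1442]
tool_rot: [-0.001, 0.314, 0.949, -0.001]
contact_force: [1.9, 1.3, 1.5]
gripper_width: 0.583
```

Emit:
{"api": "carry_out", "payload": {
  "moves": [
    [[0,0,0],[-6,0,-5],5],
    [[0,0,0],[-9,0,-8],5],
    [[0,0,0],[-9,0,-8],5],
    [[0,0,0],[-9,0,-8],5],
    [[0,0,0],[-9,0,-8],5]
  ]
}}

```text
t: 41.0
eef_pos: [0.6141, 0.0388, 0.2222]
tool_rot: [-0.002, 0.313, 0.95, -0.0]
contact_force: [0.5, 0.2, -1.2]
gripper_width: 0.59
```

```bash
python3 - <<'E'
from wr import *
c=cam("wrist"); im=bot.read_camera("wrist"); print(bot.get_obs()["eef_pos"])
o,ax=wrench(c,im,.030); n=np.array([-ax[1],ax[0]])
u=proj(c,[[.6237,.0318,.036]])[0].astype(int); print(u)
save("w13",cv2.resize(im[max(0,u[1]-100):u[1]+60,max(0,u[0]-90):u[0]+90],None,fx=4,fy=4,interpolation=cv2.INTER_CUBIC))
N=np.array([.6237,.0318]); print("nut lat",(N-o)@n*1e3)
E
```

```text
[0.61423083 0.03874013 0.22242734]
score 0.88 len 209.36914153636727 handle w 22.802354799204977 yaw -35.436463525607095 origin [0.63824401 0.02526601]
[320 231]
nut lat -3.108986976323148
```

View pics/w13.png

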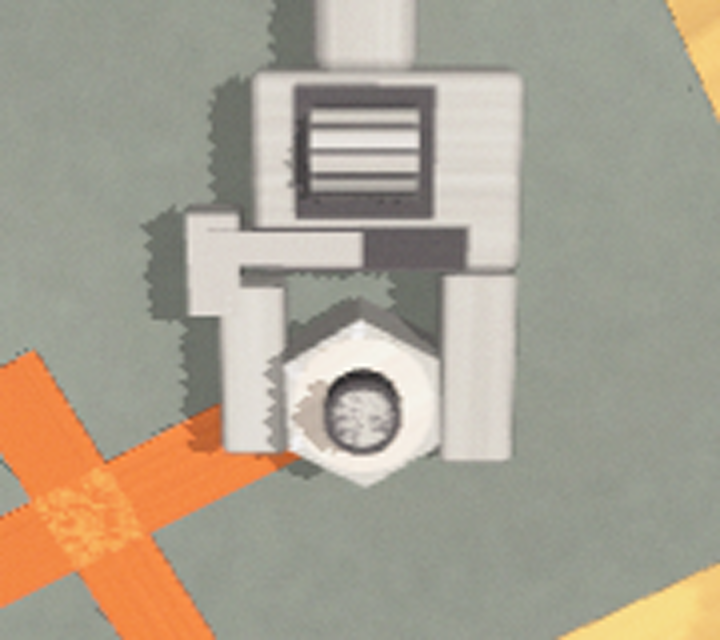

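```bash
python3 - <<'E'
from wr import *
c=cam("wrist"); im=bot.read_camera("wrist")
o,ax=wrench(c,im,.030); N=np.array([.6237,.0318]); a=np.arctan2(ax[1],ax[0])
p=o+ax*((N-o)@ax-.099); print(p,go([*p,.08],a+np.pi/2))
E
```

```text
score 0.83 len 208.52109851891143 handle w 21.94442885720277 yaw -35.445006855292874 origin [0.63871356 0.02508433]
[0.54492382 0.09184817] (array([-0.04, -0.06, -1.06]), array([ 8.8 ,  0.16, 14.32]))
```

Emit:
{"api": "carry_out", "payload": {
  "moves": [
    [[0,0,-1],[8.8,0.15,5],5],
    [[0,0,-1],[8.8,0.15,10],5],
    [[0,0,-1],[8.8,0.15,14.3],5],
    [[0,0,-1],[8.8,0.15,14.3],5],
    [[0,0,-1],[8.8,0.15,14.3],5]
  ]
}}

```text
t: 41.82
eef_pos: [0.5473, 0.0906, 0.0824]
tool_rot: [0.001, 0.306, 0.952, 0.0]
contact_force: [0.3, -0.8, 0.3]
gripper_width: 0.585
```

```bash
python3 - <<'E'
from h import *
o=bot.get_obs(); print(o["eef_pos"],go([.5449,.0918,.034],np.radians(54.55)))
E
```

```text
[0.54728731 0.09064619 0.08240856] (array([ 0.07,  0.11, -0.15]), array([ 0.27, -0.05,  4.84]))
```

Emit:
{"api": "carry_out", "payload": {
  "moves": [
    [[0,0,0],[0.25,0,3],5],
    [[0,0,0],[0.25,0,4.8],5],
    [[0,0,0],[0.25,0,4.8],5],
    [[0,0,0],[0.25,0,4.8],2],
    [[0,0,0],[0.25,0,4.8],1]
  ],
  "newtons": 80
}}

```text
t: 42.45
eef_pos: [0.5444, 0.0922, 0.0342]
tool_rot: [0.0, 0.306, 0.952, 0.0]
contact_force: [-2.2, 0.1, 7.3]
gripper_width: 0.256
```

Emit:
{"api": "carry_out", "payload": {
  "moves": [
    [[0,0,0],[0,0,0],1],
    [[0,0,0],[0,0,0],1],
    [[0,0,0],[0,0,0],1],
    [[0,0,0],[0,0,-1],1],
    [[0,0,0],[0,0,-2],1]
  ]
}}

```text
t: 43.08
eef_pos: [0.5427, 0.0926, 0.053]
tool_rot: [-0.001, 0.305, 0.952, -0.0]
contact_force: [-1.3, -1.2, -7.3]
gripper_width: 0.256
```

Emit:
{"api": "carry_out", "payload": {
  "moves": [
    [[0,0,0],[0,0,-1.5],1],
    [[0,0,0],[0,0,-3],1],
    [[0,0,0],[0,0,-6],1],
    [[0,0,0],[0,0,-6],1]
  ]
}}

```text
t: 43.58
eef_pos: [0.5457, 0.0931, 0.1152]
tool_rot: [0.002, 0.305, 0.952, 0.002]
contact_force: [0.2, -0.1, -6.2]
gripper_width: 0.257
```

```bash
python3 - <<'E'
from h import *
o=bot.get_obs(); print(o["eef_pos"],o["tool_rot"],o["contact_force"])
im=cv2.imread("pics/top0.png")[:,:,::-1]; c=cam("top")
m=np.zeros(im.shape[:2],np.uint8); m[160:340,140:240]=im[160:340,140:240].max(2)<45
m=cv2.morphologyEx(m,cv2.MORPH_CLOSE,np.ones((9,9)))
n,l,st,_=cv2.connectedComponentsWithStats(m); i=1+st[1:,4].argmax(); v,u=np.nonzero(l==i)
r=cv2.minAreaRect((at(c,np.c_[u,v].astype(float),.004)[:,:2]*1000).astype(np.float32)); print(r)
E
```

```text
[0.54567601 0.09311747 0.11521885] [0.00221925 0.30517773 0.95229144 0.00162782] [ 0.23749076 -0.07929128 -6.22984261]
((541.3411865234375, 308.2801513671875), (148.04360961914062, 297.54132080078125), 84.71871185302734)
```

```bash
python3 - <<'E'
from h import *
print(go([.541,.308,.115],np.radians(84.7)))
E
```

```text
(array([  0.2 ,   0.25, -30.24]), array([12.87, 17.21,  0.06]))
```

Emit:
{"api": "carry_out", "payload": {
  "moves": [
    [[0,0,-6],[2.6,3.5,0],1],
    [[0,0,-12],[5.2,6.9,0],1],
    [[0,0,-18],[7.8,10.3,0],1],
    [[0,0,-24],[10.4,13.8,0],1],
    [[0,0,-30],[12.9,17.2,0],1]
  ]
}}

```text
t: 44.2
eef_pos: [0.5379, 0.3091, 0.1117]
tool_rot: [-0.001, 0.046, 0.999, -0.0]
contact_force: [1.0, -0.1, -5.3]
gripper_width: 0.257
```

Emit:
{"api": "carry_out", "payload": {
  "moves": [
    [[0,0,0],[0,0,3],1],
    [[0,0,0],[0,0,6],1],
    [[0,0,0],[0,0,7],1],
    [[0,0,0],[0,0,7],1]
  ]
}}

```text
t: 44.7
eef_pos: [0.5383, 0.3072, 0.042]
tool_rot: [-0.001, 0.049, 0.999, -0.001]
contact_force: [0.1, 0.0, -4.6]
gripper_width: 0.255
```

```bash
python3 - <<'E'
from h import *
o=bot.get_obs(); print(o["eef_pos"],o["contact_force"],go([.541,.308,.026],np.radians(84.7)))
E
```

```text
[0.53831671 0.3071922  0.04199936] [ 0.13895874  0.04413522 -4.61742551] (array([-0.06, -0.07, -0.27]), array([-0.26,  0.11,  1.6 ]))
```

Emit:
{"api": "carry_out", "payload": {
  "moves": [
    [[0,0,0],[-0.2,0,1],1],
    [[0,0,0],[-0.2,0,1.5],1],
    [[0,0,0],[-0.2,0,1.65],1],
    [[0,0,0],[-0.2,0,1.65],1]
  ]
}}

```text
t: 45.2
eef_pos: [0.5409, 0.3075, 0.0265]
tool_rot: [0.0, 0.048, 0.999, 0.0]
contact_force: [-0.0, 0.1, -5.9]
gripper_width: 0.256
```

Emit:
{"api": "carry_out", "payload": {
  "moves": [
    [[0,0,0],[0,0,0.1],1],
    [[0,0,0],[0,0,0.2],1],
    [[0,0,0],[0,0,0.2],1]
  ]
}}

```text
t: 45.58
eef_pos: [0.541, 0.3076, 0.0262]
tool_rot: [-0.0, 0.048, 0.999, 0.001]
contact_force: [-6.1, -2.7, 12.1]
gripper_width: 0.259
```

Rested on the mat. Release and retreat, then check.

Emit:
{"api": "carry_out", "payload": {
  "moves": [
    [[0,0,0],[0,0,0],5],
    [[0,0,0],[0,0,0],5],
    [[0,0,0],[0,0,-5],5],
    [[0,0,0],[0,0,-11],5],
    [[0,0,0],[0,0,-17],5]
  ]
}}

```text
t: 46.2
eef_pos: [0.5408, 0.3074, 0.1961]
tool_rot: [0.0, 0.048, 0.999, -0.0]
contact_force: [0.0, 0.3, 0.1]
gripper_width: 0.587
```

Emit:
{"api": "carry_out", "payload": {
  "moves": [
    [[0,0,0],[-4,-6,-3],5],
    [[0,0,0],[-8,-12,-5],5],
    [[0,0,0],[-9,-18,-5],5],
    [[0,0,0],[-9,-18,-5],5],
    [[0,0,0],[-9,-18,-5],5]
  ]
}}

```text
t: 46.82
eef_pos: [0.6136, 0.1166, 0.2449]
tool_rot: [0.001, 0.051, 0.999, -0.0]
contact_force: [-0.5, 0.5, 0.8]
gripper_width: 0.586
```

```bash
python3 - <<'E'
from h import *
print(bot.get_obs()["eef_pos"],bot.get_obs()["t"])
w=bot.read_camera("wrist"); s=bot.read_camera("side"); c=cam("wrist")
u=proj(c,[[.6237,.0318,.036]])[0].astype(int); print(u)
save("w14",w)
a=cv2.resize(s[150:390,150:480],(400,300),interpolation=cv2.INTER_CUBIC); b=cv2.resize(w,(400,300))
save("fin",np.hstack([a,b]))
g=w.min(2); m=np.zeros(g.shape,np.uint8); x0,y0=u-32; m[y0:y0+64,x0:x0+64]=g[y0:y0+64,x0:x0+64]>165
n,l,st,_=cv2.connectedComponentsWithStats(m); i=1+st[1:,4].argmax(); v,uu=np.nonzero(l==i)
P=at(c,cv2.convexHull(np.c_[uu,v].astype(np.int32))[:,0].astype(float),.036)[:,:2]; P=P-P.mean(0)
A=np.arange(0,60,.5);f=[sum((P@[np.cos(np.radians(t+60*k)),np.sin(np.radians(t+60*k))]).max() for k in range(6)) for t in A]
t=A[np.argmin(f)]; print("flat",t,"nut rad",np.radians(81.5-t+60*np.array([0,1])))
E
```

```text
[0.61360993 0.11664192 0.24486641] 46.825
[232 232]
flat 54.5 nut rad [0.4712389  1.51843645]
```

View pics/fin.png

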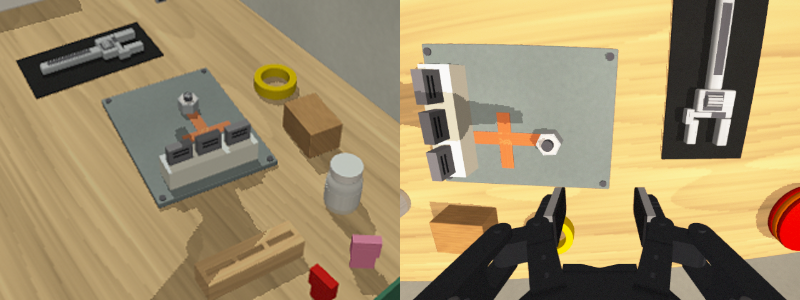

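```bash
python3 -c "
from station import bot
print(bot.hand_in())"
```

```text
the job is handed in; nothing more can be done
None
```

The job is finished and handed in at about 47 s of the 210 s allowed; `hand_in` reports no verdict.

- **Links:** three links were present. I moved all three from the rack into the white block, pressing each down until the force rose to about 8–22 N. The last pictures show all three seated.
- **Wrench fit:** I set the wrench over the nut with its jaws wide and rolled the worm closed in five strokes. The last stroke met firm resistance of about 17 N. The picture before that stroke put the play at about 0.4 mm. The nut sat about 5 mm from the jaw centre then and about 7 mm after tightening; the limit is 13 mm.
- **Nut:** I turned it clockwise with the wrench only, through about 55°, until the torque rose. The final picture gives an angle of about 1.52 rad, against a stop at 1.5, so it is tight within the measuring error.
- **Wrench back:** it lies flat near the centre of the mat, and the gripper is clear of everything.
- **Tape, carton and jar:** they look unmoved in the last pictures, but I did not measure their positions again.

The top and wrist cameras disagreed by about 1.5 mm on the block's position. I used the middle value, and it worked for all three links.

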